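# Brush out the carafe and lay the tea tray

## Task

Lay the tea table: first take the long brush from its pot and brush out the tall carafe, pushing the bristle end right down to its bottom three times and drawing it back up into the upper half of the carafe or higher in between, then stand the brush back in its pot. After that stand the carafe in the middle of the round wooden stand; and, whenever you like, set every cup upright in the middle of a coaster of its own on the tray, so that no edge of carafe or cups overhangs. Do not knock the carafe over, and leave the cream jug and the tea caddy where they are.

Things in the scene. Friction and masses are not known exactly. Their poses are not given: they have to be found in the camera images.
- brush: long thin bottle brush, 190 mm overall, starts standing upright on its flat bristle end in the brush pot: pale bristle cylinder 32 mm across over the lowest 66 mm, then a straight round wooden handle 14 mm across up to the top. Origin: centre of the flat bristle end (the lower end); +z runs along the brush to the handle's top (z = 190 mm). 60 g; free to turn about its own axis
- brush_tip (a point): centre of the flat bristle end of the brush (same point as the brush's origin)
- pot: white ceramic brush pot, fixed to the table: open round pot 52 mm outside, 44 mm inside, 58 mm high, inner floor 5 mm above the table. Origin: centre of its underside, on the table; +z up
- carafe: the tall terracotta carafe, loose: open straight-sided round vessel 68 mm outside, 60 mm inside, 120 mm high, inner floor 6 mm above its underside, no handle, 0.25 to 0.42 kg. Origin: centre of its underside; +z up to the mouth
- stand: low round wooden stand for the carafe, 92 mm across, 18 mm high, fixed to the table. Origin: centre of its underside
- stand_top (a point): centre of the stand's flat top, 18 mm above the table
- tray: square wooden tray, 270 mm a side, fixed to the table, floor 8 mm thick, rim 18 mm high and 8 mm thick, carrying four round cork coasters in two rows of two, 126 mm apart. Origin: centre of its underside; x and y along its sides
- creamer: small blue bulbous cream jug, 64 mm across, 76 mm high, with a thin handle standing out to 46 mm from its middle, loose, stands among the cups; a bystander. Origin: centre of its underside
- coaster1 (a point): centre of the top of one cork coaster fixed on the tray: 84 mm across, top 14 mm above the table, 6 mm above the tray's floor
- coaster2 (a point): centre of the top of one cork coaster fixed on the tray: 84 mm across, top 14 mm above the table, 6 mm above the tray's floor
- coaster3 (a point): centre of the top of one cork coaster fixed on the tray: 84 mm across, top 14 mm above the table, 6 mm above the tray's floor
- coaster4 (a point): centre of the top of one cork coaster fixed on the tray: 84 mm across, top 14 mm above the table, 6 mm above the tray's floor
- cup1: plain white handleless cup, loose: straight-sided, 64 mm across from foot to rim, 80 mm high, wall 4 mm, open at the top, 0.15 to 0.27 kg; may be absent. All cups are alike. Origin: centre of its underside; +z up to the mouth
- cup2: plain white handleless cup, loose: straight-sided, 64 mm across from foot to rim, 80 mm high, wall 4 mm, open at the top, 0.15 to 0.27 kg; may be absent. All cups are alike. Origin: centre of its underside; +z up to the mouth
- cup3: plain white handleless cup, loose: straight-sided, 64 mm across from foot to rim, 80 mm high, wall 4 mm, open at the top, 0.15 to 0.27 kg; may be absent. All cups are alike. Origin: centre of its underside; +z up to the mouth
- cup4: plain white handleless cup, loose: straight-sided, 64 mm across from foot to rim, 80 mm high, wall 4 mm, open at the top, 0.15 to 0.27 kg; may be absent. All cups are alike. Origin: centre of its underside; +z up to the mouth
- caddy: dark metal tea caddy, closed round can, 80 mm across, 110 mm high, loose, 0.5 kg, stands on the far side beyond stand and pot; a bystander. Origin: centre of its underside

How it is judged (in metres and radians):
On the way, in this order (a step that is already met when the one before it is completed fails the run):
1. the bristle end reaches the carafe's bottom (z of brush_tip in the frame of carafe between 0 and 0.02 m and horizontal distance between brush_tip and carafe below 0.026 m), for 0.1 s.
2. the brush is drawn up into the upper half of the carafe (z of brush_tip in the frame of carafe between 0.06 and 0.2 m and horizontal distance between brush_tip and carafe below 0.026 m), for 0.1 s.
3. the bristle end reaches the bottom a second time (all of step 1), for 0.1 s.
4. the brush is drawn up again (all of step 2), for 0.1 s.
5. the bristle end reaches the bottom a third time (all of step 3), for 0.1 s.
6. the brush stands in its pot again, let go (horizontal distance between brush_tip and pot below 0.02 m and height (world z) of brush_tip below 0.015 m and angle between brush's own z axis and vertical below 0.35 rad and contact force between the fingers and brush below 0.05 N), for 0.3 s.
7. the carafe stands centred on the stand, let go (horizontal distance between carafe and stand_top below 0.012 m and z of carafe in the frame of stand_top between -0.003 and 0.003 m and angle between carafe's own z axis and vertical below 0.05 rad and linear speed of carafe below 0.02 m/s and contact force between the fingers and carafe below 0.05 N), for 0.3 s.
At the end, for the whole second after the job is handed in: The brush stands in its pot (bristle end on the pot's floor, leaning less than 0.35 rad); the carafe stands upright on the stand, its centre within 12 mm of the stand's; every cup present stands upright on a coaster of its own, its centre within 10 mm of the coaster's (no overhang); all are at rest (horizontal distance between brush_tip and pot below 0.02 m and height (world z) of brush_tip below 0.015 m and angle between brush's own z axis and vertical below 0.35 rad and horizontal distance between carafe and stand_top below 0.012 m and z of carafe in the frame of stand_top between -0.003 and 0.003 m and angle between each of carafe, cup1, cup2, cup3, cup4's own z axis and vertical below 0.05 rad and linear speed of each of carafe, cup1, cup2, cup3, cup4 below 0.02 m/s and ((horizontal distance between cup1 and coaster1 below 0.01 m and z of cup1 in the frame of coaster1 between -0.003 and 0.003 m) or (horizontal distance between cup1 and coaster2 below 0.01 m and z of cup1 in the frame of coaster2 between -0.003 and 0.003 m) or (horizontal distance between cup1 and coaster3 below 0.01 m and z of cup1 in the frame of coaster3 between -0.003 and 0.003 m) or (horizontal distance between cup1 and coaster4 below 0.01 m and z of cup1 in the frame of coaster4 between -0.003 and 0.003 m)) and ((horizontal distance between cup2 and coaster1 below 0.01 m and z of cup2 in the frame of coaster1 between -0.003 and 0.003 m) or (horizontal distance between cup2 and coaster2 below 0.01 m and z of cup2 in the frame of coaster2 between -0.003 and 0.003 m) or (horizontal distance between cup2 and coaster3 below 0.01 m and z of cup2 in the frame of coaster3 between -0.003 and 0.003 m) or (horizontal distance between cup2 and coaster4 below 0.01 m and z of cup2 in the frame of coaster4 between -0.003 and 0.003 m)) and ((horizontal distance between cup3 and coaster1 below 0.01 m and z of cup3 in the frame of coaster1 between -0.003 and 0.003 m) or (horizontal distance between cup3 and coaster2 below 0.01 m and z of cup3 in the frame of coaster2 between -0.003 and 0.003 m) or (horizontal distance between cup3 and coaster3 below 0.01 m and z of cup3 in the frame of coaster3 between -0.003 and 0.003 m) or (horizontal distance between cup3 and coaster4 below 0.01 m and z of cup3 in the frame of coaster4 between -0.003 and 0.003 m)) and ((horizontal distance between cup4 and coaster1 below 0.01 m and z of cup4 in the frame of coaster1 between -0.003 and 0.003 m) or (horizontal distance between cup4 and coaster2 below 0.01 m and z of cup4 in the frame of coaster2 between -0.003 and 0.003 m) or (horizontal distance between cup4 and coaster3 below 0.01 m and z of cup4 in the frame of coaster3 between -0.003 and 0.003 m) or (horizontal distance between cup4 and coaster4 below 0.01 m and z of cup4 in the frame of coaster4 between -0.003 and 0.003 m))); the robot touches nothing.
It fails at once if the carafe is knocked over (angle between carafe's own z axis and vertical above 0.8 rad).
It fails at once if the cream jug or the tea caddy is displaced by more than 5 cm (distance of any of creamer, caddy from where it was at the start of the episode above 0.05 m).
It fails at once if the cream jug is knocked over (angle between creamer's own z axis and vertical above 0.8 rad).
Of cup1, cup2, cup3, cup4 only 2 to 4 are there at a start; the rules pass over those that are not, and their reading is None.
At some moment in a run one of cup1, cup2, cup3, cup4 may be knocked a few centimetres aside while the robot is not near it.
It also fails if it takes over 210 s, if anything falls off the work surface, if the arm or the gripper's body presses on something with over 40 N, if the wrist force passes 120 N, or if a joint passes its speed limit or range.

## Robot

A 6-joint arm with a two-finger parallel gripper is mounted at the origin on the work surface. World frame = base frame: x ahead of the robot, y to its left, z up, the work surface at z = 0. Lengths are in m, angles in degrees, forces in N, time in s.
With the tool pointing down it reaches from about 0.4 to 0.825 m from the base axis. Payload 7 kg.
Tool frame: the origin (TCP) lies midway between the tips of the shut fingers; the grasp point (between the pads) lies behind it (manip.tcp_to_grasp is the z of the grasp point in the tool frame, in m); z points along the fingers, y is the line along which they close (so a half turn about z gives the same grasp; the last joint's range is limited). The gripper opens to 88 mm and grips with 3 to 60 N. Pads are 19 mm wide; open, the fingers measure 130 mm over their backs; the gripper's body (78 mm by 193 mm) begins 47 mm behind the grasp point.
Start: joints at [88.757, 20.546, 0.682, 0, -70.136, -16.507], TCP at [0.206, 0.643, 0.227] pointing down, gripper open.
Joint ranges: [-176.03, 176.03], [-82.01, 121.73], [-58.28, 71.71], [-173.87, 95.51], [-174.79, -0.11], [-173.66, 173.66]. Speed limits (degrees/s): [136.94, 136.94, 172.46, 180, 180, 180].

## Interface

Orientations are given as [roll, pitch, yaw] about the fixed x, y, z axes, in that order (R = Rz(yaw) Ry(pitch) Rx(roll)).
In Python, from station import manip gives the robot as it stands.
- The arm moves only by the tool apply_moves, never from a script. Its arguments are lists of equal length, an entry for each row: "delta_pos": the shift along the world's x, y, z in m, a list of three; "twist": the turn about the world's z in degrees. A call has exactly 8 rows; each row is the pose to reach, as a shift and turn from the pose commanded when the call began; what a row does not reach only later rows make up. A row lasts 1/12 s, in which the tool goes at most 41.7 mm and 7.16 degrees, less where a joint would pass 70% of its speed; a pose out of reach is approached as far as the arm can. A call with a gripper value outside its range is refused whole. "fingers" is the opening, from 0 (shut) to 1 (fully open), set as the call begins (left out, the last holds). The fingers move at their own pace and stop on an object; the grip force is fixed at half the most. Time passes only in rows, so rows that repeat a pose let the fingers close, or fill a call up. It gives the time, the measured TCP pose, the force, the opening and the grip force at its end, in the units of the state.
- manip.observe(): the state, without advancing time (a new reading comes with each control period).
- manip.grab_frame(name): name is "scene" or "top"; returns a dict with "img" (384x512x3 uint8, blue, green, red), "range_z" (384x512 float32, m along the optical axis (not along the pixel's ray), 0 where there is no reading), "fx", "fy", "cx", "cy" (pixels), "position" and "orientation" of the camera in the world. Camera axes: x right, y down, z forward; pixel columns grow to the right and rows downward; lengths in m; the calibration is good to about 2 mm. A picture is of the moment at which its call begins.
- manip.finish_job(): hands the job in; it is judged then, once.
The state is a dict: "clock": time; "q": joint angles; "qvel": joint speeds; "joint_torque": joint torques, N m; "eef_pos": TCP position; "orientation": TCP orientation; "force": force on the tool from outside, world axes, zero at the start; "moment": the same for the moment, N m; "grip_width": finger opening in m; "finger_force": force on a finger pad.
Only numpy, scipy, OpenCV 4.12 (cv2) and the standard library are available. Lean on these libraries where they do the work, as an engineer would, in place of code of your own. Each camera call takes 0.05 s, during which the arm holds its last target. There are 200 camera calls.

## Working session

There is one attempt and no reset: what is moved stays moved. The work goes in short steps, Python scripts to look and compute and a tool call to move; the robot and the scene stay as the last step left them, time stands still between calls to the robot, and variables do not carry over. Pictures are saved under pics/ and viewed, at most 14 in all, crops included, and the job is handed in when it is done.

Besides the shell and the picture viewer there is one more tool, called after "Emit:" by a JSON object that holds its "api" and its "payload", one argument or row to a line. apply_moves: Moves the arm, as the interface text tells. Its arguments: {"type":"object","properties":{"delta_pos":{"type":"array"},"twist":{"type":"array"},"fingers":{"type":"number"}},"required":["delta_pos","twist"]}

```bash
ls; mkdir -p pics; cat > h.py <<'E'
import numpy as np, cv2
from scipy.spatial.transform import Rotation as R
from station import manip
def grab(n):
    f=manip.grab_frame(n)
    o=np.array(f["orientation"],float)
    f["R"]=o if o.shape==(3,3) else R.from_euler("xyz",o,degrees=True).as_matrix()
    return f
def cloud(f):
    z=f["range_z"]; v,u=np.mgrid[:z.shape[0],:z.shape[1]]
    p=np.stack([(u-f["cx"])/f["fx"]*z,(v-f["cy"])/f["fy"]*z,z],-1)
    return p@f["R"].T+np.array(f["position"])
E
python3 - <<'E'
from h import *
for n in("scene","top"):
    f=grab(n); cv2.imwrite(f"pics/{n}0.png",f["img"]); print(n,f["position"],f["orientation"],f["fx"],f["cx"],f["cy"])
    P=cloud(f); print([np.round(P[r,c],3) for r,c in((200,256),(300,256),(100,100))])
    np.savez(f"{n}0.npz",P=P,img=f["img"],z=f["range_z"])
s=manip.observe();print(s,manip.tcp_to_grasp)
E
```

```text
pics
scene [1.07635509 0.686666   0.60933691] [-124.63604676   -1.130002    145.2326611 ] 353.27001508710566 252.02929599281612 193.32426092731342
[array([0.574, 0.004, 0.   ]), array([0.854, 0.394, 0.149]), array([ 0.597, -1.725, -0.224])]
top [0.46964007 0.01633176 0.90944462] [-171.25093038   -0.59185949  -90.72100087] 351.4502366726854 255.52778593458208 190.60211204005466
[array([0.585, 0.004, 0.001]), array([0.333, 0.008, 0.003]), array([0.8  , 0.359, 0.145])]
{'clock': 0.1, 'q': array([ 8.87571031e+01,  2.05874713e+01,  6.38985182e-01, -1.78740463e-02,
       -7.01366217e+01, -1.65062219e+01]), 'qvel': array([ 8.95926915e-06, -1.45811727e-01,  6.58103496e-02,  6.95244863e-02,
        7.47049306e-04, -1.55862172e-02]), 'joint_torque': array([-1.46288930e-03, -5.84162557e+01,  2.93752581e+01,  7.01554567e+00,
        1.02061545e-02, -4.42199075e-05]), 'eef_pos': array([0.20567252, 0.64243664, 0.22571408]), 'orientation': array([ 1.79913625e+02, -8.07182885e-03, -1.77551984e+01]), 'force': array([ 0.2329338 ,  0.16792173, -0.18668702]), 'moment': array([ 0.00038485,  0.03365524, -0.00672131]), 'finger_force': 0.0, 'grip_width': 0.08766435836033366} -0.0188
```

View pics/top0.png

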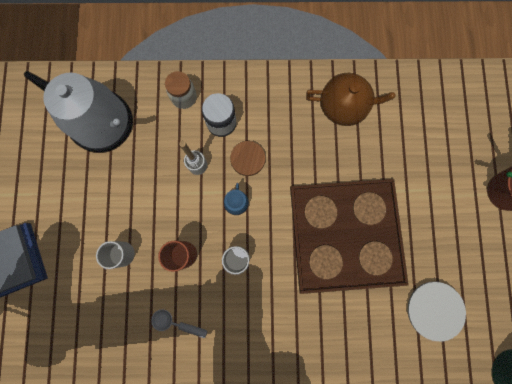

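View pics/scene0.png

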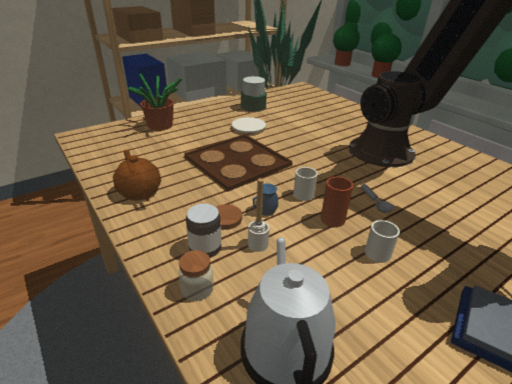

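```bash
cat >> h.py <<'E'
from scipy.optimize import least_squares
def circ(p,r):
    # centre of a rim of known outer radius: robust fit of the outermost points
    c=(p.min(0)+p.max(0))/2
    h=cv2.convexHull((p*1e4).astype(np.float32).reshape(-1,1,2))[:,0]/1e4
    s=least_squares(lambda c:np.hypot(*(h-c).T)-r,c,loss="soft_l1",f_scale=.002)
    return s.x,h.ptp(0) if hasattr(h,"ptp") else np.ptp(h,axis=0),len(p)
def find(P,c,z0,z1,r,rad):
    q=P[(abs(P[...,2]-(z0+z1)/2)<(z1-z0)/2)&(np.hypot(P[...,0]-c[0],P[...,1]-c[1])<rad)]
    return circ(q[:,:2],r) if len(q)>5 else None
E
python3 - <<'E'
from h import *
T=np.load("top0.npz")["P"];S=np.load("scene0.npz")["P"]
items=dict(carafe=((256-9,174),.112,.126,.034),cupA=((244,110),.074,.086,.032),cupB=((252,235),.074,.086,.032),
 stand=((157,248),.013,.023,.046),caddy=((103,218),.103,.117,.040),pot=((163,196),.052,.064,.026),
 creamer=((196,236),.066,.082,.02),brush=((147,186),.18,.195,.007),
 c1=((212,321),.009,.018,.042),c2=((209,370),.009,.018,.042),c3=((262,326),.009,.018,.042),c4=((258,376),.009,.018,.042))
for k,((r,c),a,b,rr) in items.items():
    p=T[r,c]
    w=np.nanmedian(T[r-2:r+3,c-2:c+3].reshape(-1,3),0)
    print(k,np.round(p,3),end=" ")
    for P in(T,S):
        o=find(P,p,a,b,rr,rr+.03)
        print([np.round(o[0],4),np.round(o[1],3),o[2]] if o else None,end=" ")
    print()
E
```

```text
carafe [0.466 0.213 0.007] [array([0.4483, 0.1904]), array([0.065, 0.067], dtype=float32), 201] [array([0.4486, 0.195 ]), array([0.068, 0.068], dtype=float32), 171] 
cupA [0.476 0.36  0.045] [array([0.4516, 0.3461]), array([0.062, 0.063], dtype=float32), 184] [array([0.4522, 0.351 ]), array([0.063, 0.063], dtype=float32), 168] 
cupB [0.452 0.059 0.005] [array([0.4358, 0.0554]), array([0.062, 0.06 ], dtype=float32), 148] [array([0.436 , 0.0609]), array([0.064, 0.065], dtype=float32), 106] 
stand [0.695 0.024 0.018] [array([0.6948, 0.0254]), array([0.089, 0.089], dtype=float32), 941] [array([0.6958, 0.031 ]), array([0.077, 0.091], dtype=float32), 423] 
caddy [0.805 0.093 0.112] [array([0.793 , 0.0969]), array([0.073, 0.072], dtype=float32), 716] [array([0.7963, 0.099 ]), array([0.071, 0.074], dtype=float32), 533] 
pot [0.669 0.151 0.069] [array([0.6795, 0.1581]), array([0.051, 0.05 ], dtype=float32), 115] [array([0.6797, 0.1632]), array([0.053, 0.051], dtype=float32), 130] 
creamer [0.586 0.053 0.068] [array([0.5749, 0.0558]), array([0.051, 0.05 ], dtype=float32), 338] [array([0.5736, 
[... 195 characters left out ...]
 dtype=float32), 42] 
c1 [ 0.55  -0.162  0.013] [array([ 0.5497, -0.1816]), array([0.141, 0.141], dtype=float32), 1588] [array([ 0.5685, -0.1521]), array([0.138, 0.133], dtype=float32), 341] 
c2 [ 0.556 -0.288  0.014] [array([ 0.5626, -0.2809]), array([0.142, 0.141], dtype=float32), 1621] [array([ 0.5593, -0.3145]), array([0.138, 0.128], dtype=float32), 312] 
c3 [ 0.424 -0.169  0.011] [array([ 0.423 , -0.1821]), array([0.14 , 0.143], dtype=float32), 1657] [array([ 0.3967, -0.1704]), array([0.135, 0.126], dtype=float32), 307] 
c4 [ 0.433 -0.296  0.013] [array([ 0.4379, -0.295 ]), array([0.141, 0.141], dtype=float32), 1740] [array([ 0.4156, -0.3187]), array([0.137, 0.124], dtype=float32), 304]
```

Emit:
{"api": "apply_moves", "payload": {
  "delta_pos": [
    [0.01, -0.01, 0.01],
    [0.03, -0.03, 0.03],
    [0.06, -0.06, 0.044],
    [0.09, -0.09, 0.044],
    [0.12, -0.12, 0.044],
    [0.15, -0.15, 0.044],
    [0.18, -0.18, 0.044],
    [0.21, -0.21, 0.044]
  ],
  "twist": [1, 3, 6, 9, 12, 15, 17, 17.75],
  "fingers": 1
}}

```text
clock: 0.77
eef_pos: [0.4119, 0.4358, 0.2704]
orientation: [180.0, 0.0, 0.1]
force: [0.0, 0.6, 0.8]
grip_width: 0.0875
finger_force: 0.0
```

Emit:
{"api": "apply_moves", "payload": {
  "delta_pos": [
    [0.03, -0.03, 0],
    [0.06, -0.06, 0],
    [0.09, -0.09, 0],
    [0.12, -0.12, 0],
    [0.15, -0.15, 0],
    [0.18, -0.18, 0],
    [0.21, -0.21, 0],
    [0.23, -0.23, 0]
  ],
  "twist": [0, 0, 0, 0, 0, 0, 0, 0]
}}

```text
clock: 1.43
eef_pos: [0.6425, 0.2051, 0.27]
orientation: [180.0, 0.0, -0.0]
force: [1.0, 0.9, -0.3]
grip_width: 0.0879
finger_force: 0.0
```

Emit:
{"api": "apply_moves", "payload": {
  "delta_pos": [
    [0.02, -0.02, 0],
    [0.03, -0.034, 0],
    [0.035, -0.04, 0],
    [0.035, -0.04, 0],
    [0.035, -0.04, 0],
    [0.035, -0.04, 0],
    [0.035, -0.04, 0],
    [0.035, -0.04, 0]
  ],
  "twist": [0, 0, 0, 0, 0, 0, 0, 0]
}}

```text
clock: 2.1
eef_pos: [0.6755, 0.1687, 0.2709]
orientation: [-180.0, -0.0, 0.1]
force: [-0.1, 0.2, 0.2]
grip_width: 0.0876
finger_force: 0.0
```

```bash
python3 - <<'E'
from h import *
# coasters by colour in the first frames
for n in("top","scene"):
    d=np.load(f"{n}0.npz");P=d["P"];hsv=cv2.cvtColor(d["img"],cv2.COLOR_BGR2HSV)
    box=(abs(P[...,0]-.49)<.14)&(abs(P[...,1]+.23)<.15)&(P[...,2]<.03)
    b=d["img"].max(-1); t,_=cv2.threshold(b[box].reshape(-1,1),0,255,cv2.THRESH_OTSU)
    m=cv2.morphologyEx((box&(b>t)).astype(np.uint8),cv2.MORPH_OPEN,np.ones((3,3)))
    k,l,st,c=cv2.connectedComponentsWithStats(m)
    for i in range(1,k):
        if st[i,4]>80:
            q=P[l==i]; o=circ(q[:,:2],.042); print(n,st[i,4],np.round(o[0],4),np.round(o[1],3),np.round(np.median(q[:,2]),4))
f=grab("scene"); cv2.imwrite("pics/s1.png",f["img"]); P=cloud(f); np.savez("s1.npz",P=P,img=f["img"])
s=manip.observe();print(s["clock"],s["eef_pos"],s["orientation"],s["grip_width"],s["force"])
q=P[(P[...,2]>.272)&(P[...,2]<.31)&(np.hypot(P[...,0]-.68,P[...,1]-.163)<.15)]
print(len(q),q.min(0),q.max(0))
m=cv2.cvtColor(f["img"],cv2.COLOR_BGR2HSV)
E
```

```text
top 414 [ 0.5689 -0.3759] [0.207 0.025] 0.0013
top 807 [ 0.5587 -0.2854] [0.08  0.082] 0.0149
top 811 [ 0.5512 -0.1602] [0.08 0.08] 0.0149
top 286 [ 0.4855 -0.0849] [0.227 0.008] 0.0008
top 850 [ 0.4329 -0.2939] [0.08  0.081] 0.015
top 863 [ 0.4251 -0.1679] [0.079 0.08 ] 0.015
top 91 [ 0.3931 -0.3521] [0.015 0.044] 0.0016
scene 180 [ 0.4328 -0.2958] [0.081 0.093] 0.0131
scene 221 [ 0.5584 -0.2885] [0.081 0.098] 0.0134
scene 230 [ 0.4243 -0.1676] [0.083 0.095] 0.0131
scene 264 [ 0.553  -0.1585] [0.084 0.094] 0.0133
2.15 [0.67562255 0.16853994 0.27098799] [-1.79980105e+02 -2.72244607e-02  7.69217420e-02] 0.0871761972064225 [-0.12609623 -0.08385363  0.51662854]
422 [0.66428496 0.10921493 0.27204391] [0.68861966 0.23531935 0.30990362]
```

View pics/s1.png

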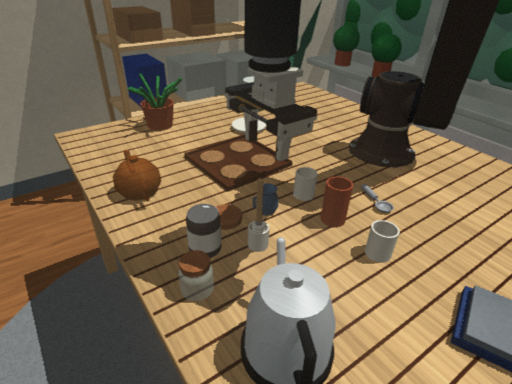

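Emit:
{"api": "apply_moves", "payload": {
  "delta_pos": [
    [0.005, -0.007, 0],
    [0.005, -0.007, -0.01],
    [0.005, -0.007, -0.03],
    [0.005, -0.007, -0.055],
    [0.005, -0.007, -0.085],
    [0.005, -0.007, -0.11],
    [0.005, -0.007, -0.125],
    [0.005, -0.007, -0.13]
  ],
  "twist": [0, 0, 0, 0, 0, 0, 0, 0]
}}

```text
clock: 2.82
eef_pos: [0.6792, 0.1596, 0.1362]
orientation: [179.9, 0.3, -0.0]
force: [-0.8, 0.3, -0.8]
grip_width: 0.0874
finger_force: 0.0
```

Emit:
{"api": "apply_moves", "payload": {
  "delta_pos": [
    [0, 0, 0],
    [0, 0, 0],
    [0, 0, 0],
    [0, 0, 0],
    [0, 0, 0],
    [0, 0, 0],
    [0, 0, 0],
    [0, 0, 0]
  ],
  "twist": [0, 0, 0, 0, 0, 0, 0, 0],
  "fingers": 0
}}

```text
clock: 3.48
eef_pos: [0.6811, 0.1606, 0.1409]
orientation: [-180.0, -0.0, 0.0]
force: [-0.2, -0.5, 0.6]
grip_width: 0.0396
finger_force: 0.0
```

Emit:
{"api": "apply_moves", "payload": {
  "delta_pos": [
    [0, 0, 0],
    [0, 0, 0],
    [0, 0, 0],
    [0, 0, 0],
    [0, 0, 0],
    [0, 0, 0],
    [0, 0, 0],
    [0, 0, 0]
  ],
  "twist": [0, 0, 0, 0, 0, 0, 0, 0],
  "fingers": 0
}}

```text
clock: 4.15
eef_pos: [0.6811, 0.1605, 0.1405]
orientation: [180.0, 0.0, -0.0]
force: [-0.1, -0.5, 0.6]
grip_width: 0.0132
finger_force: 30.0
```

Emit:
{"api": "apply_moves", "payload": {
  "delta_pos": [
    [0, 0, 0.005],
    [0, 0, 0.02],
    [0, 0, 0.045],
    [0, 0, 0.075],
    [0, 0, 0.105],
    [0, 0, 0.13],
    [0, 0, 0.143],
    [0, 0, 0.148]
  ],
  "twist": [0, 0, 0, 0, 0, 0, 0, 0]
}}

```text
clock: 4.82
eef_pos: [0.6821, 0.1608, 0.2925]
orientation: [-179.9, -0.3, 0.0]
force: [-0.1, -0.6, -0.7]
grip_width: 0.0135
finger_force: 30.0
```

Emit:
{"api": "apply_moves", "payload": {
  "delta_pos": [
    [-0.005, 0, 0],
    [-0.02, 0.002, 0],
    [-0.045, 0.006, 0],
    [-0.075, 0.01, 0],
    [-0.105, 0.014, 0],
    [-0.135, 0.018, 0],
    [-0.165, 0.022, 0],
    [-0.19, 0.026, 0]
  ],
  "twist": [0, 0, 0, 0, 0, 0, 0, 0]
}}

```text
clock: 5.48
eef_pos: [0.4882, 0.1858, 0.2868]
orientation: [179.9, 0.1, -0.0]
force: [-0.7, 0.6, 0.5]
grip_width: 0.0136
finger_force: 30.0
```

Emit:
{"api": "apply_moves", "payload": {
  "delta_pos": [
    [-0.02, 0.003, 0],
    [-0.035, 0.005, 0],
    [-0.042, 0.005, 0],
    [-0.043, 0.005, 0],
    [-0.043, 0.005, 0],
    [-0.043, 0.005, 0],
    [-0.043, 0.005, 0],
    [-0.043, 0.005, 0]
  ],
  "twist": [0, 0, 0, 0, 0, 0, 0, 0]
}}

```text
clock: 6.15
eef_pos: [0.4486, 0.1914, 0.2881]
orientation: [180.0, 0.0, -0.0]
force: [0.6, -0.4, -0.4]
grip_width: 0.0133
finger_force: 30.0
```

```bash
python3 - <<'E'
from h import *
f=grab("scene"); cv2.imwrite("pics/s2.png",cv2.resize(f["img"][60:270,200:470],None,fx=2.5,fy=2.5)); P=cloud(f)
s=manip.observe();print(s["clock"],s["eef_pos"],s["grip_width"])
print("carafe",find(P,(.448,.193),.112,.126,.034,.06))
for a,b in((.15,.17),(.17,.19),(.19,.205),(.22,.24),(.24,.26)):
    print(a,find(P,(.448,.195),a,b,.016 if a<.21 else .007,.03))
E
```

```text
6.2 [0.44855494 0.19141967 0.28810893] 0.01337184759638144
carafe (array([0.44856871, 0.19507662]), array([0.06788602, 0.06918147], dtype=float32), 176)
0.15 (array([0.44919261, 0.19497629]), array([0.02684796, 0.02845819], dtype=float32), 85)
0.17 (array([0.44855369, 0.19414363]), array([0.02540722, 0.02756971], dtype=float32), 91)
0.19 (array([0.44942213, 0.1943781 ]), array([0.029342  , 0.03085375], dtype=float32), 65)
0.22 (array([0.45048689, 0.19558213]), array([0.01338562, 0.01810373], dtype=float32), 55)
0.24 (array([0.4499209 , 0.19532996]), array([0.01322919, 0.0137801 ], dtype=float32), 51)
```

View pics/s2.png

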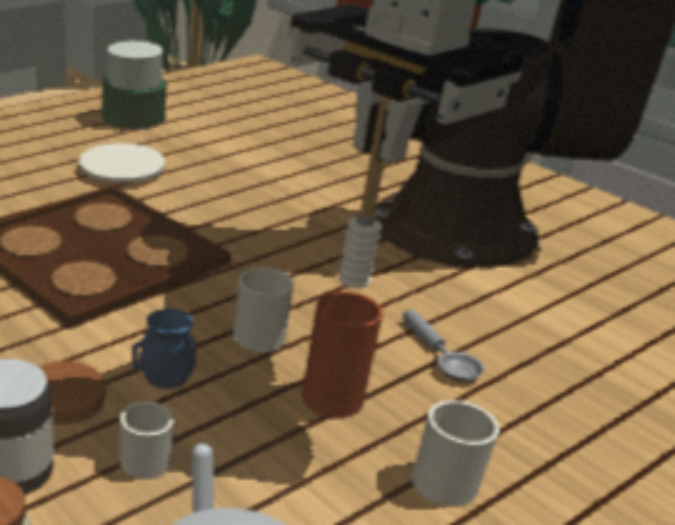

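Emit:
{"api": "apply_moves", "payload": {
  "delta_pos": [
    [0, 0.0, -0.005],
    [0, 0, -0.02],
    [0, 0, -0.045],
    [0, 0, -0.075],
    [0, 0, -0.105],
    [0, 0, -0.13],
    [0, 0, -0.138],
    [0, 0, -0.142]
  ],
  "twist": [0, 0, 0, 0, 0, 0, 0, 0]
}}

```text
clock: 6.87
eef_pos: [0.4475, 0.1908, 0.145]
orientation: [179.9, 0.1, -0.0]
force: [0.0, 0.4, 0.3]
grip_width: 0.0135
finger_force: 30.0
```

Emit:
{"api": "apply_moves", "payload": {
  "delta_pos": [
    [0, 0, 0],
    [0, 0, 0],
    [0, 0, 0],
    [0, 0, 0.01],
    [0, 0, 0.035],
    [0, 0, 0.065],
    [0, 0, 0.08],
    [0, 0, 0.08]
  ],
  "twist": [0, 0, 0, 0, 0, 0, 0, 0]
}}

```text
clock: 7.53
eef_pos: [0.4502, 0.193, 0.2323]
orientation: [-179.7, -0.4, 0.0]
force: [1.3, 0.6, -0.2]
grip_width: 0.0134
finger_force: 30.0
```

Emit:
{"api": "apply_moves", "payload": {
  "delta_pos": [
    [0, 0, 0],
    [0, 0, 0],
    [0, 0, -0.01],
    [0, 0, -0.035],
    [0, 0, -0.065],
    [0, 0, -0.078],
    [0, 0, -0.08],
    [0, 0, -0.08]
  ],
  "twist": [0, 0, 0, 0, 0, 0, 0, 0]
}}

```text
clock: 8.2
eef_pos: [0.4473, 0.1907, 0.145]
orientation: [179.8, 0.1, 0.0]
force: [1.0, -0.5, -0.8]
grip_width: 0.0137
finger_force: 30.0
```

Emit:
{"api": "apply_moves", "payload": {
  "delta_pos": [
    [0, 0, 0],
    [0, 0, 0],
    [0, 0, 0],
    [0, 0, 0.01],
    [0, 0, 0.035],
    [0, 0, 0.065],
    [0, 0, 0.08],
    [0, 0, 0.08]
  ],
  "twist": [0, 0, 0, 0, 0, 0, 0, 0]
}}

```text
clock: 8.87
eef_pos: [0.4501, 0.1929, 0.2319]
orientation: [-179.7, -0.4, 0.0]
force: [1.6, 0.6, -0.2]
grip_width: 0.0139
finger_force: 30.0
```

Emit:
{"api": "apply_moves", "payload": {
  "delta_pos": [
    [0, 0, 0],
    [0, 0, 0],
    [0, 0, -0.01],
    [0, 0, -0.035],
    [0, 0, -0.065],
    [0, 0, -0.078],
    [0, 0, -0.08],
    [0, 0, -0.08]
  ],
  "twist": [0, 0, 0, 0, 0, 0, 0, 0]
}}

```text
clock: 9.53
eef_pos: [0.4473, 0.1907, 0.1449]
orientation: [179.8, 0.2, 0.0]
force: [0.2, -0.2, 0.1]
grip_width: 0.0136
finger_force: 30.0
```

Emit:
{"api": "apply_moves", "payload": {
  "delta_pos": [
    [0, 0, 0],
    [0, 0, 0],
    [0, 0, 0],
    [0, 0, 0],
    [0, 0, 0.01],
    [0, 0, 0.03],
    [0, 0, 0.06],
    [0, 0, 0.08]
  ],
  "twist": [0, 0, 0, 0, 0, 0, 0, 0]
}}

```text
clock: 10.2
eef_pos: [0.4487, 0.1917, 0.2298]
orientation: [-179.9, -0.1, 0.0]
force: [0.1, 0.5, 0.1]
grip_width: 0.0135
finger_force: 30.0
```

Emit:
{"api": "apply_moves", "payload": {
  "delta_pos": [
    [0, 0, 0.02],
    [0, 0, 0.045],
    [0, 0, 0.058],
    [0, 0, 0.06],
    [0.005, 0, 0.06],
    [0.02, -0.003, 0.06],
    [0.045, -0.006, 0.06],
    [0.075, -0.01, 0.06]
  ],
  "twist": [0, 0, 0, 0, 0, 0, 0, 0]
}}

```text
clock: 10.87
eef_pos: [0.5231, 0.1814, 0.2864]
orientation: [-180.0, 0.0, 0.1]
force: [0.1, 1.0, -0.3]
grip_width: 0.0137
finger_force: 30.0
```

Emit:
{"api": "apply_moves", "payload": {
  "delta_pos": [
    [0.03, -0.004, 0],
    [0.06, -0.008, 0],
    [0.09, -0.012, 0],
    [0.12, -0.016, 0],
    [0.14, -0.019, 0],
    [0.152, -0.021, 0],
    [0.157, -0.021, 0],
    [0.157, -0.021, 0]
  ],
  "twist": [0, 0, 0, 0, 0, 0, 0, 0]
}}

```text
clock: 11.53
eef_pos: [0.6805, 0.16, 0.2844]
orientation: [179.9, 0.2, -0.1]
force: [-0.2, -0.5, -1.0]
grip_width: 0.0136
finger_force: 30.0
```

```bash
python3 - <<'E'
from h import *
f=grab("scene"); P=cloud(f)
s=manip.observe();print(s["clock"],s["eef_pos"],s["grip_width"])
print("pot",find(P,(.68,.163),.052,.064,.026,.045))
for a,b in((.145,.155),(.16,.18),(.18,.205),(.225,.24),(.24,.26)):
    print(a,find(P,(.681,.165),a,b,.016 if a<.21 else .007,.03))
E
```

```text
11.5833 [0.67983654 0.16032789 0.28509895] 0.013294899621588854
pot (array([0.67979476, 0.16327258]), array([0.05139804, 0.05050351], dtype=float32), 125)
0.145 (array([0.68043994, 0.16256092]), array([0.0254302 , 0.02556409], dtype=float32), 36)
0.16 (array([0.68070748, 0.16349913]), array([0.02894294, 0.02803685], dtype=float32), 105)
0.18 (array([0.68063395, 0.16348969]), array([0.03039974, 0.0263706 ], dtype=float32), 141)
0.225 (array([0.68059554, 0.16327909]), array([0.01247263, 0.01139593], dtype=float32), 42)
0.24 (array([0.68132976, 0.16338752]), array([0.01268303, 0.01184207], dtype=float32), 54)
```

Aligned within a millimetre; lower to just above the grasp height and release.

Emit:
{"api": "apply_moves", "payload": {
  "delta_pos": [
    [0, 0, -0.01],
    [0, 0, -0.03],
    [0, 0, -0.055],
    [0, 0, -0.085],
    [0, 0, -0.11],
    [0, 0, -0.13],
    [0, 0, -0.14],
    [0, 0, -0.143]
  ],
  "twist": [0, 0, 0, 0, 0, 0, 0, 0]
}}

```text
clock: 12.25
eef_pos: [0.6783, 0.1604, 0.1415]
orientation: [179.9, 0.2, 0.0]
force: [-0.1, 0.6, -0.9]
grip_width: 0.0133
finger_force: 30.0
```

Emit:
{"api": "apply_moves", "payload": {
  "delta_pos": [
    [0, 0, 0],
    [0, 0, -0.001],
    [0, 0, -0.001],
    [0, 0, -0.001],
    [0, 0, -0.001],
    [0, 0, -0.001],
    [0, 0, -0.001],
    [0, 0, -0.001]
  ],
  "twist": [0, 0, 0, 0, 0, 0, 0, 0]
}}

```text
clock: 12.92
eef_pos: [0.6802, 0.1605, 0.1427]
orientation: [-180.0, -0.0, -0.0]
force: [0.6, -0.5, -0.2]
grip_width: 0.0132
finger_force: 30.0
```

Emit:
{"api": "apply_moves", "payload": {
  "delta_pos": [
    [0, 0, 0],
    [0, 0, 0],
    [0, 0, 0],
    [0, 0, 0],
    [0, 0, 0],
    [0, 0, 0],
    [0, 0, 0],
    [0, 0, 0]
  ],
  "twist": [0, 0, 0, 0, 0, 0, 0, 0],
  "fingers": 1
}}

```text
clock: 13.58
eef_pos: [0.6801, 0.1606, 0.1425]
orientation: [180.0, 0.0, 0.0]
force: [0.0, -0.2, 1.1]
grip_width: 0.0614
finger_force: 0.0
```

Emit:
{"api": "apply_moves", "payload": {
  "delta_pos": [
    [0, 0, 0],
    [0, 0, 0.01],
    [0, 0, 0.03],
    [0, 0, 0.06],
    [0, 0, 0.09],
    [0, 0, 0.115],
    [0, 0, 0.125],
    [0, 0, 0.125]
  ],
  "twist": [0, 0, 0, 0, 0, 0, 0, 0]
}}

```text
clock: 14.25
eef_pos: [0.6815, 0.1609, 0.2723]
orientation: [-179.9, -0.3, 0.0]
force: [-0.2, -0.0, -0.0]
grip_width: 0.0874
finger_force: 0.0
```

```bash
python3 - <<'E'
from h import *
f=grab("scene"); P=cloud(f); cv2.imwrite("pics/s3.png",cv2.resize(f["img"][90:280,150:420],None,fx=2.5,fy=2.5))
s=manip.observe();print(s["clock"],s["eef_pos"],s["grip_width"])
print("brush top",find(P,(.681,.163),.17,.2,.007,.03), P[(np.hypot(P[...,0]-.681,P[...,1]-.163)<.02)&(P[...,2]<.23)][:,2].max())
for n,c,z,r in(("carafe",(.448,.193),.12,.034),("cupA",(.452,.349),.08,.032),("cupB",(.436,.06),.08,.032)): print(n,find(P,c,z-.007,z+.006,r,.06))
E
```

```text
14.3 [0.68060757 0.16077633 0.26978251] 0.08752795417041566
brush top (array([0.68079662, 0.16405659]), array([0.0121811 , 0.01440468], dtype=float32), 73) 0.196068089321548
carafe (array([0.44814589, 0.19462435]), array([0.06831524, 0.06817433], dtype=float32), 154)
cupA (array([0.45233023, 0.35085299]), array([0.06481215, 0.06341335], dtype=float32), 180)
cupB (array([0.43570263, 0.06027427]), array([0.06356564, 0.06435322], dtype=float32), 117)
```

View pics/s3.png

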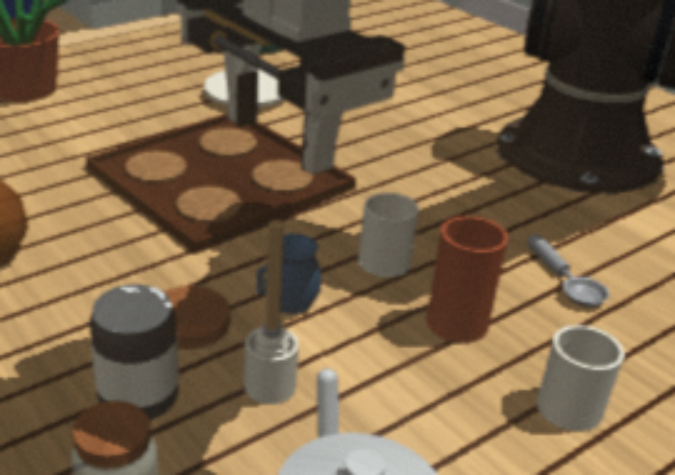

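Emit:
{"api": "apply_moves", "payload": {
  "delta_pos": [
    [-0.01, 0.001, 0],
    [-0.035, 0.004, 0],
    [-0.07, 0.009, 0],
    [-0.105, 0.014, 0],
    [-0.14, 0.018, 0],
    [-0.175, 0.023, 0],
    [-0.205, 0.028, 0],
    [-0.225, 0.03, 0]
  ],
  "twist": [0, 0, 0, 0, 0, 0, 0, 0]
}}

```text
clock: 14.97
eef_pos: [0.4516, 0.1898, 0.2663]
orientation: [180.0, 0.1, 0.0]
force: [-0.6, -0.5, 0.1]
grip_width: 0.0877
finger_force: 0.0
```

Emit:
{"api": "apply_moves", "payload": {
  "delta_pos": [
    [-0.007, 0.001, 0],
    [-0.007, 0.001, -0.005],
    [-0.007, 0.001, -0.015],
    [-0.007, 0.001, -0.03],
    [-0.007, 0.001, -0.05],
    [-0.007, 0.001, -0.07],
    [-0.007, 0.001, -0.08],
    [-0.007, 0.001, -0.08]
  ],
  "twist": [0, 0, 0, 0, 0, 0, 0, 0]
}}

```text
clock: 15.63
eef_pos: [0.4472, 0.1901, 0.184]
orientation: [179.8, 0.3, -0.1]
force: [-0.1, -0.1, -0.6]
grip_width: 0.0876
finger_force: 0.0
```

```bash
python3 - <<'E'
from h import *
f=grab("scene"); P=cloud(f)
s=manip.observe();print(s["clock"],s["eef_pos"],s["grip_width"])
q=P[(P[...,2]>.195)&(P[...,2]<.225)&(np.hypot(P[...,0]-.448,P[...,1]-.193)<.1)]
print(q.min(0)[:2],q.max(0)[:2],(q.min(0)+q.max(0))[:2]/2)
for n,c,z,r in(("carafe",(.448,.193),.12,.034),): print(n,find(P,c,z-.007,z+.006,r,.06))
E
```

```text
15.6833 [0.4479934 0.1907023 0.185822 ] 0.0877485086241945
[0.43574016 0.12988657] [0.46100429 0.25735655] [0.44837222 0.19362156]
carafe (array([0.44853242, 0.19510341]), array([0.0683549 , 0.06848408], dtype=float32), 162)
```

Emit:
{"api": "apply_moves", "payload": {
  "delta_pos": [
    [0, 0.001, -0.005],
    [0, 0.001, -0.02],
    [0, 0.001, -0.04],
    [0, 0.001, -0.065],
    [0, 0.001, -0.09],
    [0, 0.001, -0.105],
    [0, 0.001, -0.112],
    [0, 0.001, -0.114]
  ],
  "twist": [0, 0, 0, 0, 0, 0, 0, 0]
}}

```text
clock: 16.35
eef_pos: [0.4482, 0.1925, 0.073]
orientation: [180.0, 0.0, 0.0]
force: [0.1, 0.5, 0.2]
grip_width: 0.0879
finger_force: 0.0
```

Emit:
{"api": "apply_moves", "payload": {
  "delta_pos": [
    [0, 0, 0],
    [0, 0, 0],
    [0, 0, 0],
    [0, 0, 0],
    [0, 0, 0],
    [0, 0, 0],
    [0, 0, 0],
    [0, 0, 0]
  ],
  "twist": [0, 0, 0, 0, 0, 0, 0, 0],
  "fingers": 0.5
}}

```text
clock: 17.02
eef_pos: [0.4487, 0.1928, 0.0746]
orientation: [-180.0, -0.1, 0.0]
force: [-0.4, -1.8, 6.9]
grip_width: 0.0676
finger_force: 30.0
```

Emit:
{"api": "apply_moves", "payload": {
  "delta_pos": [
    [0, 0, 0.005],
    [0, 0, 0.015],
    [0, 0, 0.03],
    [0, 0, 0.055],
    [0, 0, 0.08],
    [0, 0, 0.1],
    [0, 0, 0.115],
    [0, 0, 0.12]
  ],
  "twist": [0, 0, 0, 0, 0, 0, 0, 0]
}}

```text
clock: 17.68
eef_pos: [0.4486, 0.1932, 0.1959]
orientation: [-179.9, -0.1, 0.0]
force: [0.5, 0.3, -3.6]
grip_width: 0.0675
finger_force: 29.9
```

Emit:
{"api": "apply_moves", "payload": {
  "delta_pos": [
    [0.005, -0.003, 0],
    [0.02, -0.014, 0],
    [0.04, -0.027, 0],
    [0.06, -0.04, 0],
    [0.08, -0.054, 0],
    [0.1, -0.067, 0],
    [0.12, -0.08, 0],
    [0.14, -0.094, 0]
  ],
  "twist": [0, 0, 0, 0, 0, 0, 0, 0]
}}

```text
clock: 18.35
eef_pos: [0.5883, 0.0973, 0.1912]
orientation: [180.0, 0.2, -0.0]
force: [0.3, 0.3, -3.5]
grip_width: 0.0678
finger_force: 30.0
```

Emit:
{"api": "apply_moves", "payload": {
  "delta_pos": [
    [0.02, -0.014, 0],
    [0.04, -0.027, 0],
    [0.06, -0.04, 0],
    [0.08, -0.054, 0],
    [0.095, -0.064, 0],
    [0.104, -0.07, 0],
    [0.107, -0.072, 0],
    [0.107, -0.072, 0]
  ],
  "twist": [0, 0, 0, 0, 0, 0, 0, 0]
}}

```text
clock: 19.02
eef_pos: [0.6948, 0.0258, 0.1914]
orientation: [180.0, 0.2, -0.1]
force: [0.2, -0.9, -3.6]
grip_width: 0.0673
finger_force: 29.9
```

```bash
python3 - <<'E'
from h import *
s=manip.observe();print(s["clock"],s["eef_pos"],s["grip_width"])
for n in("scene","top"):
    f=grab(n);P=cloud(f); cv2.imwrite(f"pics/{n}4.png",f["img"][90:300,150:420])
    hsv=cv2.cvtColor(f["img"],cv2.COLOR_BGR2HSV)
    near=np.hypot(P[...,0]-.695,P[...,1]-.03)<.075
    q=P[near&(P[...,2]>.09)&(P[...,2]<.26)&(hsv[...,1]>120)&(hsv[...,0]<12)]
    print(n,"carafe pts",len(q),q[:,2].min(),q[:,2].max())
    for a in np.arange(.11,.25,.02):
        w=q[(q[:,2]>a)&(q[:,2]<a+.02)]
        if len(w)>10: print(round(a,2),len(w),np.round(w[:,:2].min(0),4),np.round(w[:,:2].max(0),4))
    print("stand",find(P,(.695,.028),.013,.023,.046,.06))
    w=q[(q[:,2]>.12)&(q[:,2]<.24),:2]
    if n=="scene":
        r=least_squares(lambda c:np.hypot(*(w-c).T)-.034,[.695,.03],loss="soft_l1",f_scale=.002).x
        print("cyl axis",r)
E
```

```text
19.0167 [0.69482566 0.02579296 0.19135729] 0.0672754300343592
scene carafe pts 995 0.11649670734992046 0.25989278946182603
0.11 107 [0.6707 0.0141] [0.7278 0.0641]
0.13 174 [0.6708 0.0171] [0.7281 0.0642]
0.15 181 [0.6708 0.0129] [0.7288 0.0638]
0.17 168 [0.6758 0.014 ] [0.7284 0.0629]
0.19 128 [ 0.6803 -0.0019] [0.7287 0.0784]
0.21 161 [ 0.6838 -0.0038] [0.7284 0.0776]
0.23 75 [ 0.6976 -0.0062] [0.7281 0.0592]
stand (array([0.69461197, 0.03083839]), array([0.07745665, 0.09291186], dtype=float32), 425)
cyl axis [0.69317531 0.02783744]
top carafe pts 514 0.11853206790161153 0.24083758132712507
0.11 112 [ 0.6599 -0.007 ] [0.7246 0.0528]
0.13 52 [ 0.6594 -0.0069] [0.7171 0.0541]
0.15 57 [ 0.6597 -0.0062] [0.7113 0.0528]
0.17 63 [ 0.6595 -0.0079] [0.7073 0.0539]
0.19 70 [ 0.6598 -0.0053] [0.6939 0.0548]
0.21 66 [ 0.6598 -0.0026] [0.708  0.0528]
0.23 94 [ 0.6597 -0.0065] [0.7086 0.0573]
stand (array([0.695297  , 0.02543282]), array([0.07024086, 0.08872224], dtype=float32), 495)
```

Emit:
{"api": "apply_moves", "payload": {
  "delta_pos": [
    [0.001, 0.0015, -0.005],
    [0.001, 0.0015, -0.015],
    [0.001, 0.0015, -0.035],
    [0.001, 0.0015, -0.055],
    [0.001, 0.0015, -0.075],
    [0.001, 0.0015, -0.087],
    [0.001, 0.0015, -0.092],
    [0.001, 0.0015, -0.094]
  ],
  "twist": [0, 0, 0, 0, 0, 0, 0, 0]
}}

```text
clock: 19.78
eef_pos: [0.6954, 0.0282, 0.0984]
orientation: [180.0, 0.1, 0.0]
force: [0.3, -0.3, -2.4]
grip_width: 0.0674
finger_force: 29.9
```

Emit:
{"api": "apply_moves", "payload": {
  "delta_pos": [
    [0, 0, 0],
    [0, 0, -0.001],
    [0, 0, -0.002],
    [0, 0, -0.003],
    [0, 0, -0.003],
    [0, 0, -0.003],
    [0, 0, -0.003],
    [0, 0, -0.003]
  ],
  "twist": [0, 0, 0, 0, 0, 0, 0, 0]
}}

```text
clock: 20.45
eef_pos: [0.6961, 0.028, 0.0967]
orientation: [-180.0, -0.0, -0.0]
force: [-0.1, 0.7, -3.8]
grip_width: 0.0676
finger_force: 29.9
```

Emit:
{"api": "apply_moves", "payload": {
  "delta_pos": [
    [0, 0, -0.0005],
    [0, 0, -0.001],
    [0, 0, -0.0015],
    [0, 0, -0.002],
    [0, 0, -0.0025],
    [0, 0, -0.003],
    [0, 0, -0.003],
    [0, 0, -0.003]
  ],
  "twist": [0, 0, 0, 0, 0, 0, 0, 0]
}}

```text
clock: 21.12
eef_pos: [0.6961, 0.028, 0.0935]
orientation: [180.0, 0.0, -0.0]
force: [-1.4, -0.0, -2.7]
grip_width: 0.0678
finger_force: 29.9
```

Emit:
{"api": "apply_moves", "payload": {
  "delta_pos": [
    [0, 0, -0.0005],
    [0, 0, -0.001],
    [0, 0, -0.001],
    [0, 0, -0.001],
    [0, 0, -0.001],
    [0, 0, -0.001],
    [0, 0, -0.001],
    [0, 0, -0.001]
  ],
  "twist": [0, 0, 0, 0, 0, 0, 0, 0]
}}

```text
clock: 21.78
eef_pos: [0.6962, 0.028, 0.0928]
orientation: [180.0, -0.0, 0.0]
force: [-0.8, -0.6, -1.0]
grip_width: 0.0676
finger_force: 30.0
```

Emit:
{"api": "apply_moves", "payload": {
  "delta_pos": [
    [0, 0, 0],
    [0, 0, 0],
    [0, 0, 0],
    [0, 0, 0],
    [0, 0, 0],
    [0, 0, 0],
    [0, 0, 0],
    [0, 0, 0]
  ],
  "twist": [0, 0, 0, 0, 0, 0, 0, 0],
  "fingers": 1
}}

```text
clock: 22.45
eef_pos: [0.6961, 0.0281, 0.0926]
orientation: [-180.0, -0.0, 0.0]
force: [0.7, -0.1, 0.1]
grip_width: 0.0877
finger_force: 0.0
```

Emit:
{"api": "apply_moves", "payload": {
  "delta_pos": [
    [0, 0, 0],
    [0, 0, 0.005],
    [0, 0, 0.02],
    [0, 0, 0.045],
    [0, 0, 0.075],
    [0, 0, 0.1],
    [0, 0, 0.115],
    [0, 0, 0.12]
  ],
  "twist": [0, 0, 0, 0, 0, 0, 0, 0]
}}

```text
clock: 23.12
eef_pos: [0.6975, 0.0282, 0.2168]
orientation: [-180.0, -0.3, 0.0]
force: [1.0, -0.1, -0.8]
grip_width: 0.0875
finger_force: 0.0
```

```bash
python3 - <<'E'
from h import *
s=manip.observe();print(s["clock"],s["eef_pos"],s["grip_width"],s["finger_force"])
f=grab("scene");P=cloud(f); cv2.imwrite("pics/s5.png",cv2.resize(f["img"][90:280,150:420],None,fx=2.5,fy=2.5))
for n,c,z,r in(("carafe",(.696,.031),.138,.034),("cupA",(.452,.349),.08,.032),("cupB",(.436,.06),.08,.032),("stand",(.695,.03),.018,.046),("brush",(.68,.164),.185,.007)): print(n,find(P,c,z-.007,z+.006,r,.05))
E
```

```text
23.1167 [0.69754963 0.02817723 0.21683473] 0.08753222625443491 0.0
carafe (array([0.69576067, 0.03047816]), array([0.06603491, 0.06763276], dtype=float32), 165)
cupA (array([0.45193753, 0.35101437]), array([0.06389716, 0.06264269], dtype=float32), 193)
cupB (array([0.43576341, 0.06055247]), array([0.0652546 , 0.06357677], dtype=float32), 115)
stand (array([0.69427281, 0.02981314]), array([0.07758296, 0.05092809], dtype=float32), 173)
brush (array([0.68044699, 0.16376621]), array([0.01076895, 0.00874296], dtype=float32), 29)
```

View pics/s5.png

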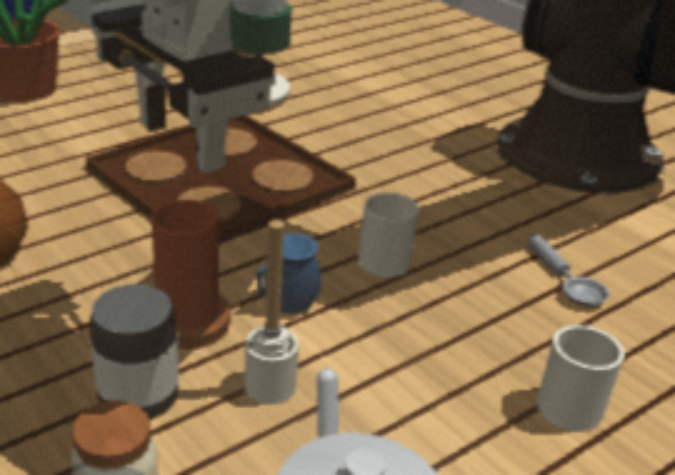

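Emit:
{"api": "apply_moves", "payload": {
  "delta_pos": [
    [-0.01, 0.001, 0],
    [-0.035, 0.004, 0],
    [-0.07, 0.008, 0],
    [-0.11, 0.012, 0],
    [-0.15, 0.017, 0],
    [-0.19, 0.021, 0],
    [-0.225, 0.025, 0],
    [-0.25, 0.028, 0]
  ],
  "twist": [0, 0, 0, 0, 0, 0, 0, 0]
}}

```text
clock: 23.83
eef_pos: [0.4419, 0.0551, 0.2109]
orientation: [180.0, 0.2, -0.0]
force: [0.4, 0.4, 1.0]
grip_width: 0.0876
finger_force: 0.0
```

Emit:
{"api": "apply_moves", "payload": {
  "delta_pos": [
    [-0.01, 0.001, 0],
    [-0.011, 0.001, -0.005],
    [-0.011, 0.001, -0.02],
    [-0.011, 0.001, -0.045],
    [-0.011, 0.001, -0.065],
    [-0.011, 0.001, -0.075],
    [-0.011, 0.001, -0.075],
    [-0.011, 0.001, -0.075]
  ],
  "twist": [0, 0, 0, 0, 0, 0, 0, 0]
}}

```text
clock: 24.5
eef_pos: [0.435, 0.0566, 0.1366]
orientation: [179.9, 0.1, -0.0]
force: [0.8, 0.3, 0.2]
grip_width: 0.0877
finger_force: 0.0
```

```bash
cat > chk.py <<'E'
from h import *
import sys
x,y=map(float,sys.argv[1:3]); z,r=(float(a) for a in sys.argv[3:5])
f=grab("scene"); P=cloud(f); s=manip.observe(); t=s["eef_pos"];print(s["clock"],t,s["grip_width"])
q=P[(P[...,2]>t[2]+.005)&(P[...,2]<t[2]+.04)&(np.hypot(P[...,0]-x,P[...,1]-y)<.1)]
c=(q.min(0)+q.max(0))[:2]/2; o=find(P,(x,y),z-.007,z+.006,r,.05)
print("fingers",c,np.ptp(q,0),"obj",o,"true est",o[0]-c+t[:2])
E
python3 chk.py .436 .06 .08 .032
```

```text
24.55 [0.43550747 0.05695139 0.13735381] 0.08767907226578642
fingers [0.43578663 0.06131799] [0.02563991 0.12610118 0.03466052] obj (array([0.43551103, 0.0607243 ]), array([0.06301925, 0.06350964], dtype=float32), 113) true est [0.43523187 0.0563577 ]
```

Aligned within 1 mm; descend and grip.

Emit:
{"api": "apply_moves", "payload": {
  "delta_pos": [
    [0, 0, -0.005],
    [0, 0, -0.02],
    [0, 0, -0.04],
    [0, 0, -0.06],
    [0, 0, -0.08],
    [0, 0, -0.093],
    [0, 0, -0.099],
    [0, 0, -0.1]
  ],
  "twist": [0, 0, 0, 0, 0, 0, 0, 0]
}}

```text
clock: 25.22
eef_pos: [0.4349, 0.0569, 0.0369]
orientation: [180.0, 0.1, -0.0]
force: [-1.1, -0.0, -0.4]
grip_width: 0.0874
finger_force: 0.0
```

Emit:
{"api": "apply_moves", "payload": {
  "delta_pos": [
    [0, 0, 0],
    [0, 0, 0],
    [0, 0, 0],
    [0, 0, 0],
    [0, 0, 0],
    [0, 0, 0],
    [0, 0, 0],
    [0, 0, 0]
  ],
  "twist": [0, 0, 0, 0, 0, 0, 0, 0],
  "fingers": 0.5
}}

```text
clock: 25.88
eef_pos: [0.4356, 0.0573, 0.0383]
orientation: [-180.0, -0.1, 0.0]
force: [-1.3, 0.1, 7.4]
grip_width: 0.0643
finger_force: 30.0
```

Emit:
{"api": "apply_moves", "payload": {
  "delta_pos": [
    [0, 0, 0.005],
    [0, 0, 0.02],
    [0, 0, 0.04],
    [0, 0, 0.06],
    [0, 0, 0.07],
    [0, -0.01, 0.075],
    [0, -0.03, 0.075],
    [-0.002, -0.055, 0.075]
  ],
  "twist": [0, 0, 0, 0, 0, 0, 0, 0]
}}

```text
clock: 26.55
eef_pos: [0.4332, 0.0019, 0.1129]
orientation: [-180.0, -0.0, 0.1]
force: [0.9, -0.7, -2.2]
grip_width: 0.0647
finger_force: 30.0
```

Emit:
{"api": "apply_moves", "payload": {
  "delta_pos": [
    [-0.001, -0.025, 0],
    [-0.003, -0.055, 0],
    [-0.005, -0.085, 0],
    [-0.007, -0.115, 0],
    [-0.009, -0.14, 0],
    [-0.009, -0.158, 0],
    [-0.009, -0.168, 0],
    [-0.009, -0.169, 0]
  ],
  "twist": [0, 0, 0, 0, 0, 0, 0, 0]
}}

```text
clock: 27.22
eef_pos: [0.4232, -0.1686, 0.112]
orientation: [-180.0, 0.1, -0.1]
force: [0.1, 0.9, -2.6]
grip_width: 0.0644
finger_force: 30.0
```

```bash
cat > hov.py <<'E'
from h import *
import sys
x,y=map(float,sys.argv[1:3])
s=manip.observe(); t=s["eef_pos"];print(s["clock"],t,s["grip_width"])
for n in("scene","top"):
    f=grab(n); P=cloud(f); img=f["img"]; cv2.imwrite(f"pics/hov_{n}_{s['clock']:.0f}.png",img)
    near=np.hypot(P[...,0]-x,P[...,1]-y)<.075
    q=P[(P[...,2]>t[2]-.03)&(P[...,2]<t[2]-.003)&near]
    print(n,"cup below tips",len(q),np.round(q.min(0),4),np.round(q.max(0),4))
    o=find(P,(x,y),t[2]+.034,t[2]+.05,.032,.05); print(n,"rim",o)
E
python3 hov.py .425 -.168
```

```text
27.2167 [ 0.42316836 -0.16856332  0.11203807] 0.06444671721361539
scene cup below tips 136 [ 0.4054 -0.1813  0.0821] [ 0.4563 -0.1319  0.1087]
scene rim (array([ 0.42707259, -0.17124083]), array([0.04474482, 0.09001482], dtype=float32), 96)Traceback (most recent call last):
  File "hov.py", line 9, in <module>
    print(n,"cup below tips",len(q),np.round(q.min(0),4),np.round(q.max(0),4))
                                             ~~~~~^^^
    return umr_minimum(a, axis, None, out, keepdims, initial, where)
ValueError: zero-size array to reduction operation minimum which has no identity
```

```bash
python3 - <<'E'
from h import *
for n in("top","scene"):
    d=np.load(f"{n}0.npz");P=d["P"];f=grab(n);img=d["img"]
    box=(abs(P[...,0]-.49)<.125)&(abs(P[...,1]+.228)<.125)&(P[...,2]<.03)
    b=cv2.GaussianBlur(img.max(-1),(3,3),0); t,_=cv2.threshold(b[box].reshape(-1,1),0,255,cv2.THRESH_OTSU)
    m=cv2.morphologyEx((box&(b>t)).astype(np.uint8),cv2.MORPH_OPEN,np.ones((3,3)))
    k,l,st,c=cv2.connectedComponentsWithStats(m)
    for i in range(1,k):
        if 120<st[i,4]<1200 :
            v,u=np.nonzero(l==i); ray=np.stack([(u-f["cx"])/f["fx"],(v-f["cy"])/f["fy"],np.ones(len(u))],-1)@f["R"].T
            p=np.array(f["position"]); q=(p+ray*((.014-p[2])/ray[:,2:]))[:,:2]
            h=cv2.convexHull((q*1e4).astype(np.float32).reshape(-1,1,2))[:,0]/1e4
            print(n,st[i,4],np.round(q.mean(0),4),np.round(cv2.minEnclosingCircle(h.astype(np.float32))[0],4),np.round(np.ptp(h,axis=0),3))
E
```

```text
top 812 [ 0.5582 -0.2863] [ 0.5587 -0.2863] [0.08  0.081]
top 816 [ 0.5508 -0.1602] [ 0.5509 -0.1599] [0.08 0.08]
top 865 [ 0.4328 -0.2938] [ 0.4334 -0.2941] [0.079 0.084]
top 871 [ 0.4246 -0.168 ] [ 0.4257 -0.1682] [0.079 0.081]
scene 179 [ 0.4354 -0.2903] [ 0.4344 -0.2907] [0.081 0.084]
scene 222 [ 0.5603 -0.282 ] [ 0.5589 -0.2825] [0.081 0.084]
scene 228 [ 0.4261 -0.1636] [ 0.4264 -0.1652] [0.08  0.085]
scene 265 [ 0.5528 -0.1559] [ 0.5513 -0.1566] [0.08  0.086]
```

Emit:
{"api": "apply_moves", "payload": {
  "delta_pos": [
    [0.0015, 0.0015, -0.003],
    [0.0015, 0.0015, -0.01],
    [0.0015, 0.0015, -0.02],
    [0.0015, 0.0015, -0.035],
    [0.0015, 0.0015, -0.045],
    [0.0015, 0.0015, -0.051],
    [0.0015, 0.0015, -0.054],
    [0.0015, 0.0015, -0.055]
  ],
  "twist": [0, 0, 0, 0, 0, 0, 0, 0]
}}

```text
clock: 28.08
eef_pos: [0.4254, -0.1652, 0.057]
orientation: [180.0, 0.1, 0.0]
force: [0.3, -0.2, -2.1]
grip_width: 0.0645
finger_force: 30.0
```

Emit:
{"api": "apply_moves", "payload": {
  "delta_pos": [
    [0, 0, 0],
    [0, 0, -0.001],
    [0, 0, -0.002],
    [0, 0, -0.002],
    [0, 0, -0.003],
    [0, 0, -0.003],
    [0, 0, -0.003],
    [0, 0, -0.003]
  ],
  "twist": [0, 0, 0, 0, 0, 0, 0, 0]
}}

```text
clock: 28.75
eef_pos: [0.4256, -0.1655, 0.0546]
orientation: [180.0, -0.0, -0.0]
force: [-0.4, 0.3, -2.5]
grip_width: 0.0645
finger_force: 30.0
```

Emit:
{"api": "apply_moves", "payload": {
  "delta_pos": [
    [0, -0.001, -0.0005],
    [0, -0.001, -0.001],
    [0, -0.001, -0.0015],
    [0, -0.001, -0.002],
    [0, -0.001, -0.0025],
    [0, -0.001, -0.003],
    [0, -0.001, -0.003],
    [0, -0.001, -0.003]
  ],
  "twist": [0, 0, 0, 0, 0, 0, 0, 0]
}}

```text
clock: 29.42
eef_pos: [0.4255, -0.1665, 0.0523]
orientation: [180.0, -0.0, 0.0]
force: [-4.3, 1.3, 8.8]
grip_width: 0.0641
finger_force: 30.0
```

Emit:
{"api": "apply_moves", "payload": {
  "delta_pos": [
    [0, 0, 0],
    [0, 0, 0],
    [0, 0, 0],
    [0, 0, 0],
    [0, 0, 0],
    [0, 0, 0],
    [0, 0, 0],
    [0, 0, 0]
  ],
  "twist": [0, 0, 0, 0, 0, 0, 0, 0],
  "fingers": 1
}}

```text
clock: 30.08
eef_pos: [0.4255, -0.1665, 0.0515]
orientation: [180.0, 0.0, -0.0]
force: [0.3, 0.1, 0.6]
grip_width: 0.0874
finger_force: 0.0
```

Emit:
{"api": "apply_moves", "payload": {
  "delta_pos": [
    [0, 0, 0],
    [0, 0, 0.005],
    [0, 0, 0.02],
    [0, 0, 0.045],
    [0, 0, 0.075],
    [0, 0, 0.11],
    [0, 0, 0.14],
    [0, 0, 0.15]
  ],
  "twist": [0, 0, 0, 0, 0, 0, 0, 0]
}}

```text
clock: 30.75
eef_pos: [0.4276, -0.1668, 0.2067]
orientation: [179.9, -0.4, 0.0]
force: [1.0, -0.7, 0.8]
grip_width: 0.0881
finger_force: 0.0
```

```bash
python3 - <<'E'
from h import *
s=manip.observe();print(s["clock"],s["eef_pos"])
f=grab("scene");P=cloud(f); cv2.imwrite("pics/s6.png",f["img"])
for n,c,z,r in(("carafe",(.696,.031),.138,.034),("cupA",(.452,.349),.08,.032),("cupB",(.426,-.165),.094,.032),("brush",(.68,.164),.185,.007)): print(n,find(P,c,z-.007,z+.006,r,.06))
E
```

```text
30.75 [ 0.42761815 -0.16683179  0.20669394]
carafe (array([0.69625117, 0.03062   ]), array([0.06690973, 0.06752072], dtype=float32), 166)
cupA (array([0.45189987, 0.35049766]), array([0.06399298, 0.06320542], dtype=float32), 191)
cupB (array([ 0.43391202, -0.15934062]), array([0.0623906 , 0.06377234], dtype=float32), 82)
brush (array([0.68019235, 0.16321746]), array([0.01043624, 0.00836553], dtype=float32), 32)
```

View pics/s6.png

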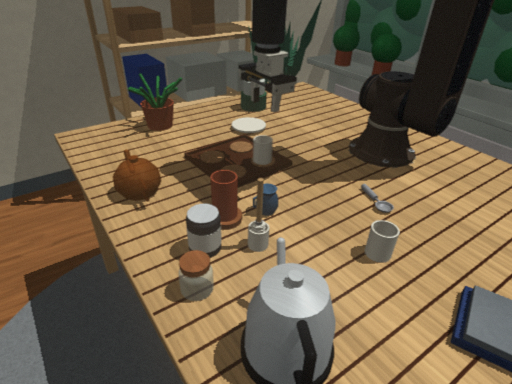

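Emit:
{"api": "apply_moves", "payload": {
  "delta_pos": [
    [0, 0.01, 0],
    [0.002, 0.035, 0],
    [0.004, 0.07, 0],
    [0.006, 0.11, 0],
    [0.008, 0.15, 0],
    [0.01, 0.19, 0],
    [0.012, 0.23, 0],
    [0.014, 0.27, 0]
  ],
  "twist": [0, 0, 0, 0, 0, 0, 0, 0]
}}

```text
clock: 31.47
eef_pos: [0.4382, 0.1055, 0.2006]
orientation: [180.0, 0.1, -0.0]
force: [0.6, 0.6, -0.0]
grip_width: 0.0876
finger_force: 0.0
```

Emit:
{"api": "apply_moves", "payload": {
  "delta_pos": [
    [0.002, 0.04, 0],
    [0.004, 0.08, 0],
    [0.006, 0.12, 0],
    [0.008, 0.16, 0],
    [0.009, 0.2, 0],
    [0.01, 0.225, 0],
    [0.01, 0.24, 0],
    [0.01, 0.244, 0]
  ],
  "twist": [0, 0, 0, 0, 0, 0, 0, 0]
}}

```text
clock: 32.13
eef_pos: [0.4486, 0.3495, 0.1998]
orientation: [179.9, 0.1, 0.1]
force: [-0.1, -0.1, 0.3]
grip_width: 0.0877
finger_force: 0.0
```

```bash
python3 - <<'E'
from h import *
s=manip.observe();print(s["clock"],s["eef_pos"])
for n in("top","scene"):
    f=grab(n);P=cloud(f); np.savez(f"{n}7.npz",P=P,img=f["img"]); cv2.imwrite(f"pics/{n}7.png",cv2.resize(f["img"][150:320,230:430] if n=="top" else f["img"][100:250,150:350],None,fx=3,fy=3))
    for k,c,z,r in(("carafe",(.696,.028),.138,.034),("cupB",(.427,-.165),.094,.032)): print(n,k,find(P,c,z-.007,z+.006,r,.06),find(P,c,z-.003,z+.01,r,.045))
E
```

```text
32.1333 [0.44863219 0.34950312 0.19977297]
top carafe (array([0.69553144, 0.02579677]), array([0.06702   , 0.06583481], dtype=float32), 188) (array([0.69551684, 0.02581252]), array([0.06665111, 0.06583481], dtype=float32), 166)
top cupB (array([ 0.48320672, -0.15083778]), array([0.03403106, 0.05851695], dtype=float32), 80) (array([ 0.48366335, -0.15100103]), array([0.01785231, 0.04623398], dtype=float32), 45)
scene carafe (array([0.69572313, 0.03096557]), array([0.0661729, 0.0678574], dtype=float32), 164) (array([0.69532952, 0.03085478]), array([0.0661729, 0.0678574], dtype=float32), 93)
scene cupB (array([ 0.48358418, -0.14723988]), array([0.03190526, 0.05558485], dtype=float32), 47) (array([ 0.48376773, -0.1467405 ]), array([0.01802152, 0.04470542], dtype=float32), 23)
```

```bash
python3 chk.py .452 .351 .08 .032
```

```text
32.2833 [0.44894448 0.34675023 0.20071042] 0.08768833210452068
fingers [0.45043032 0.3502126 ] [0.02505956 0.12737811 0.03483626] obj (array([0.4518678 , 0.35063025]), array([0.06325981, 0.06485498], dtype=float32), 188) true est [0.45038196 0.34716789]
```

View pics/top7.png

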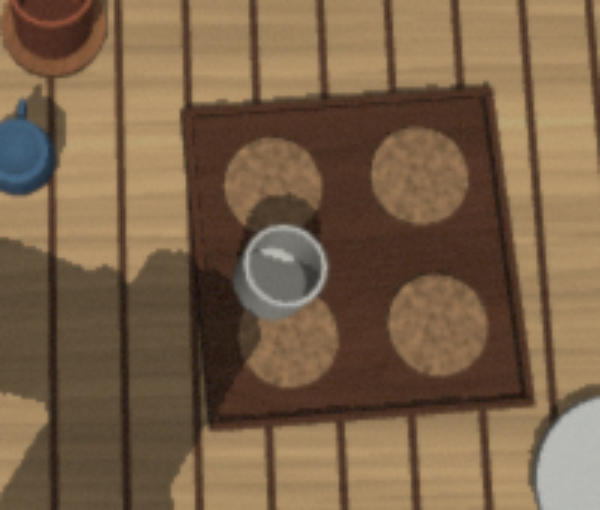

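Emit:
{"api": "apply_moves", "payload": {
  "delta_pos": [
    [0.0015, 0, -0.01],
    [0.0015, 0, -0.035],
    [0.0015, 0, -0.07],
    [0.0015, 0, -0.105],
    [0.0015, 0, -0.135],
    [0.0015, 0, -0.152],
    [0.0015, 0, -0.16],
    [0.0015, 0, -0.163]
  ],
  "twist": [0, 0, 0, 0, 0, 0, 0, 0]
}}

```text
clock: 32.95
eef_pos: [0.4507, 0.3457, 0.0371]
orientation: [179.9, 0.1, -0.1]
force: [1.4, 0.5, 0.1]
grip_width: 0.0874
finger_force: 0.0
```

Emit:
{"api": "apply_moves", "payload": {
  "delta_pos": [
    [0, 0, 0],
    [0, 0, 0],
    [0, 0, 0],
    [0, 0, 0],
    [0, 0, 0],
    [0, 0, 0],
    [0, 0, 0],
    [0, 0, 0]
  ],
  "twist": [0, 0, 0, 0, 0, 0, 0, 0],
  "fingers": 0.5
}}

```text
clock: 33.62
eef_pos: [0.4515, 0.3481, 0.0397]
orientation: [-179.9, -0.1, 0.0]
force: [-1.7, -1.1, 7.5]
grip_width: 0.0623
finger_force: 29.9
```

```bash
python3 - <<'E'
from h import *
s=manip.observe();print(s["clock"],s["eef_pos"])
for n in("top","scene"):
    f=grab(n);P=cloud(f); img=f["img"]; hsv=cv2.cvtColor(img,cv2.COLOR_BGR2HSV)
    q=P[(P[...,2]>.028)&(np.hypot(P[...,0]-.47,P[...,1]+.16)<.075)]
    print(n,len(q),q.min(0),q.max(0))
    for a in np.arange(.03,.11,.01):
        w=q[(q[:,2]>=a)&(q[:,2]<a+.01)]
        if len(w)>3: print(round(a,3),len(w),np.round(w[:,:2].min(0),3),np.round(w[:,:2].max(0),3))
    if n=="scene": cv2.imwrite("pics/s8.png",cv2.resize(img[110:210,190:310],None,fx=5,fy=5))
E
```

```text
33.6167 [0.45150939 0.34814405 0.0397057 ]
top 442 [ 0.4421698  -0.18370246  0.02818556] [ 0.51310939 -0.12014991  0.10002079]
0.03 46 [ 0.442 -0.183] [ 0.501 -0.122]
0.04 39 [ 0.443 -0.182] [ 0.503 -0.122]
0.05 50 [ 0.445 -0.181] [ 0.505 -0.121]
0.06 43 [ 0.446 -0.181] [ 0.507 -0.122]
0.07 53 [ 0.448 -0.181] [ 0.509 -0.12 ]
0.08 92 [ 0.451 -0.184] [ 0.513 -0.121]
0.09 105 [ 0.451 -0.183] [ 0.51  -0.121]
scene 463 [ 0.4502114  -0.17962337  0.02800578] [ 0.51386392 -0.11423787  0.09677691]
0.03 41 [ 0.456 -0.158] [ 0.506 -0.117]
0.04 48 [ 0.453 -0.156] [ 0.508 -0.114]
0.05 59 [ 0.453 -0.177] [ 0.51  -0.116]
0.06 80 [ 0.451 -0.18 ] [ 0.513 -0.117]
0.07 86 [ 0.45  -0.179] [ 0.513 -0.116]
0.08 98 [ 0.453 -0.178] [ 0.514 -0.115]
0.09 40 [ 0.453 -0.178] [ 0.495 -0.116]
```

View pics/s8.png

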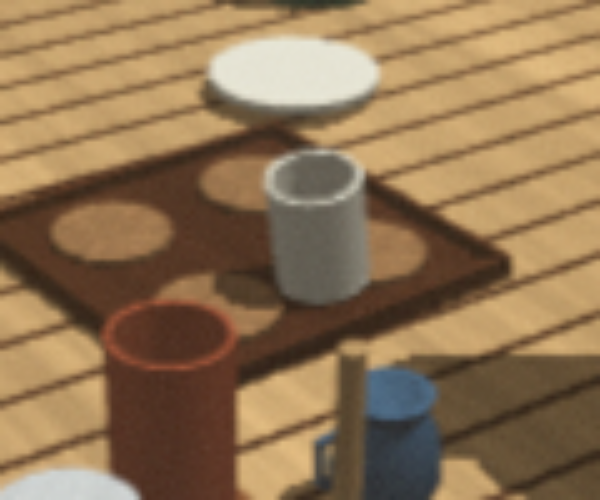

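Emit:
{"api": "apply_moves", "payload": {
  "delta_pos": [
    [0, 0, 0.005],
    [0, 0, 0.02],
    [0, 0, 0.045],
    [0, 0, 0.075],
    [0, 0, 0.105],
    [0, 0, 0.13],
    [0, 0, 0.145],
    [0, 0, 0.15]
  ],
  "twist": [0, 0, 0, 0, 0, 0, 0, 0]
}}

```text
clock: 34.38
eef_pos: [0.4517, 0.3485, 0.1917]
orientation: [-179.8, -0.2, 0.0]
force: [0.7, 0.6, -3.1]
grip_width: 0.0623
finger_force: 29.9
```

Emit:
{"api": "apply_moves", "payload": {
  "delta_pos": [
    [0.001, -0.005, 0],
    [0.003, -0.02, 0],
    [0.008, -0.045, 0],
    [0.013, -0.075, 0],
    [0.018, -0.105, 0],
    [0.024, -0.14, 0],
    [0.03, -0.175, 0],
    [0.036, -0.21, 0]
  ],
  "twist": [0, 0, 0, 0, 0, 0, 0, 0]
}}

```text
clock: 35.05
eef_pos: [0.4857, 0.1346, 0.1867]
orientation: [179.9, 0.2, 0.0]
force: [1.1, 0.1, -2.9]
grip_width: 0.0622
finger_force: 29.9
```

Emit:
{"api": "apply_moves", "payload": {
  "delta_pos": [
    [0.006, -0.035, 0],
    [0.012, -0.07, 0],
    [0.018, -0.105, 0],
    [0.024, -0.14, 0],
    [0.03, -0.175, 0],
    [0.036, -0.21, 0],
    [0.042, -0.245, 0],
    [0.048, -0.28, 0]
  ],
  "twist": [0, 0, 0, 0, 0, 0, 0, 0]
}}

```text
clock: 35.72
eef_pos: [0.5332, -0.1448, 0.1866]
orientation: [-180.0, 0.2, -0.0]
force: [0.6, 1.7, -2.4]
grip_width: 0.0624
finger_force: 29.9
```

Emit:
{"api": "apply_moves", "payload": {
  "delta_pos": [
    [0.006, -0.035, 0],
    [0.012, -0.07, 0],
    [0.017, -0.1, 0],
    [0.021, -0.125, 0],
    [0.023, -0.138, 0],
    [0.024, -0.143, 0],
    [0.024, -0.143, 0],
    [0.024, -0.143, 0]
  ],
  "twist": [0, 0, 0, 0, 0, 0, 0, 0]
}}

```text
clock: 36.38
eef_pos: [0.5582, -0.285, 0.1875]
orientation: [-180.0, 0.1, -0.0]
force: [-0.1, -0.8, -3.0]
grip_width: 0.0627
finger_force: 29.9
```

```bash
python3 - <<'E'
from h import *
s=manip.observe();t=s["eef_pos"];print(s["clock"],t,s["grip_width"])
f=grab("scene");P=cloud(f);img=f["img"];hsv=cv2.cvtColor(img,cv2.COLOR_BGR2HSV)
q=P[(P[...,2]>t[2]-.036)&(P[...,2]<t[2]-.004)&(np.hypot(P[...,0]-t[0],P[...,1]-t[1])<.07)]
for a in np.arange(t[2]-.036,t[2]-.004,.008):
    w=q[(q[:,2]>=a)&(q[:,2]<a+.008)]
    print(round(a,3),len(w),np.round(w[:,:2].min(0),4),np.round(w[:,:2].max(0),4))
print(least_squares(lambda c:np.hypot(*(q[:,:2]-c).T)-.032,t[:2],loss="soft_l1",f_scale=.002).x)
E
```

```text
36.3833 [ 0.55819712 -0.28495066  0.18750514] 0.06270300737711448
0.152 42 [ 0.5367 -0.2842] [ 0.5886 -0.2474]
0.16 47 [ 0.5358 -0.2936] [ 0.5886 -0.2468]
0.168 48 [ 0.5349 -0.2907] [ 0.5895 -0.2489]
0.176 41 [ 0.5372 -0.2895] [ 0.5887 -0.2461]
[ 0.55635487 -0.28269605]
```

Emit:
{"api": "apply_moves", "payload": {
  "delta_pos": [
    [0.0015, -0.0005, -0.005],
    [0.0015, -0.0005, -0.02],
    [0.0015, -0.0005, -0.045],
    [0.0015, -0.0005, -0.075],
    [0.0015, -0.0005, -0.1],
    [0.0015, -0.0005, -0.118],
    [0.0015, -0.0005, -0.126],
    [0.0015, -0.0005, -0.129]
  ],
  "twist": [0, 0, 0, 0, 0, 0, 0, 0]
}}

```text
clock: 37.1
eef_pos: [0.5599, -0.2849, 0.058]
orientation: [-180.0, 0.1, 0.1]
force: [0.1, 0.0, -2.2]
grip_width: 0.0628
finger_force: 29.9
```

Emit:
{"api": "apply_moves", "payload": {
  "delta_pos": [
    [0, 0, 0],
    [0, 0, -0.001],
    [0, 0, -0.002],
    [0, 0, -0.003],
    [0, 0, -0.003],
    [0, 0, -0.003],
    [0, 0, -0.003],
    [0, 0, -0.003]
  ],
  "twist": [0, 0, 0, 0, 0, 0, 0, 0]
}}

```text
clock: 37.77
eef_pos: [0.5607, -0.286, 0.0568]
orientation: [180.0, -0.0, -0.0]
force: [-0.7, -0.6, -3.0]
grip_width: 0.0625
finger_force: 29.9
```

Emit:
{"api": "apply_moves", "payload": {
  "delta_pos": [
    [0, 0, -0.0005],
    [0, 0, -0.001],
    [0, 0, -0.0015],
    [0, 0, -0.002],
    [0, 0, -0.0025],
    [0, 0, -0.003],
    [0, 0, -0.003],
    [0, 0, -0.003]
  ],
  "twist": [0, 0, 0, 0, 0, 0, 0, 0]
}}

```text
clock: 38.43
eef_pos: [0.5606, -0.286, 0.0538]
orientation: [180.0, -0.0, 0.0]
force: [-1.2, -0.0, 1.2]
grip_width: 0.0624
finger_force: 29.9
```

Contact reached; release and rise, then go to the side to look.

Emit:
{"api": "apply_moves", "payload": {
  "delta_pos": [
    [0, 0, 0],
    [0, 0, 0],
    [0, 0, 0],
    [0, 0, 0],
    [0, 0, 0],
    [0, 0, 0],
    [0, 0, 0],
    [0, 0, 0]
  ],
  "twist": [0, 0, 0, 0, 0, 0, 0, 0],
  "fingers": 1
}}

```text
clock: 39.1
eef_pos: [0.5606, -0.2859, 0.0536]
orientation: [180.0, -0.0, 0.0]
force: [-0.3, -0.0, -0.9]
grip_width: 0.0875
finger_force: 0.0
```

Emit:
{"api": "apply_moves", "payload": {
  "delta_pos": [
    [0, 0, 0],
    [0, 0, 0.005],
    [0, 0, 0.02],
    [0, 0, 0.045],
    [0, 0, 0.075],
    [0, 0, 0.11],
    [0, 0, 0.14],
    [0, 0, 0.15]
  ],
  "twist": [0, 0, 0, 0, 0, 0, 0, 0]
}}

```text
clock: 39.77
eef_pos: [0.5626, -0.2869, 0.2097]
orientation: [179.8, -0.4, 0.0]
force: [0.8, -0.2, 0.6]
grip_width: 0.0878
finger_force: 0.0
```

Emit:
{"api": "apply_moves", "payload": {
  "delta_pos": [
    [-0.005, 0.01, 0.01],
    [-0.015, 0.04, 0.01],
    [-0.02, 0.08, 0.01],
    [-0.03, 0.12, 0.01],
    [-0.04, 0.16, 0.01],
    [-0.05, 0.2, 0.01],
    [-0.06, 0.24, 0.01],
    [-0.07, 0.28, 0.01]
  ],
  "twist": [0, 0, 0, 0, 0, 0, 0, 0]
}}

```text
clock: 40.43
eef_pos: [0.4887, -0.0042, 0.2131]
orientation: [-180.0, 0.0, -0.0]
force: [1.2, 0.8, -0.4]
grip_width: 0.0877
finger_force: 0.0
```

```bash
cat > look.py <<'E'
from h import *
import sys
tag=sys.argv[1]
s=manip.observe();print(s["clock"],s["eef_pos"])
for n in("top","scene"):
    f=grab(n);P=cloud(f);img=f["img"];cv2.imwrite(f"pics/{n}_{tag}.png",img)
    off=np.array([.0005,.0013]) if n=="top" else np.array([-.001,-.003])
    hsv=cv2.cvtColor(img,cv2.COLOR_BGR2HSV)
    m=((P[...,2]>.035)&(P[...,2]<.13)&(hsv[...,1]<60)&(P[...,0]>.34)&(P[...,0]<.64)&(P[...,1]<-.06)&(P[...,1]>-.38)).astype(np.uint8)
    k,l,st,_=cv2.connectedComponentsWithStats(m)
    for i in range(1,k):
        if st[i,4]<60: continue
        q=P[l==i]; zt=np.percentile(q[:,2],98)
        for a,b in((zt-.065,zt-.045),(zt-.04,zt-.025),(zt-.01,.2)):
            w=q[(q[:,2]>a)&(q[:,2]<b),:2]
            if len(w)>5: print(n,st[i,4],"ztop %.3f"%zt,"z<%.3f"%b,"mid",np.round((w.min(0)+w.max(0))/2+off,4),np.round(np.ptp(w,axis=0),3),"fit",np.round(circ(w,.032)[0]+off,4))
E
python3 look.py a
```

```text
40.4333 [ 0.48874754 -0.00422273  0.21314722]
top 559 ztop 0.097 z<0.052 mid [ 0.5584 -0.2838] [0.06  0.062] fit [ 0.5596 -0.2839]
top 559 ztop 0.097 z<0.072 mid [ 0.5589 -0.2838] [0.059 0.061] fit [ 0.5597 -0.2829]
top 559 ztop 0.097 z<0.200 mid [ 0.5606 -0.2854] [0.061 0.063] fit [ 0.5604 -0.2855]
scene 398 ztop 0.094 z<0.049 mid [ 0.5653 -0.2724] [0.051 0.039] fit [ 0.5587 -0.2846]
scene 398 ztop 0.094 z<0.069 mid [ 0.564  -0.2844] [0.052 0.065] fit [ 0.5591 -0.2843]
scene 398 ztop 0.094 z<0.200 mid [ 0.5593 -0.284 ] [0.063 0.064] fit [ 0.559  -0.2848]
scene 413 ztop 0.094 z<0.049 mid [ 0.4836 -0.1395] [0.047 0.045] fit [ 0.4751 -0.1505]
scene 413 ztop 0.094 z<0.069 mid [ 0.4799 -0.1498] [0.061 0.062] fit [ 0.4778 -0.1499]
scene 413 ztop 0.094 z<0.200 mid [ 0.4819 -0.1489] [0.06  0.065] fit [ 0.4812 -0.1493]
```

View pics/top_a.png

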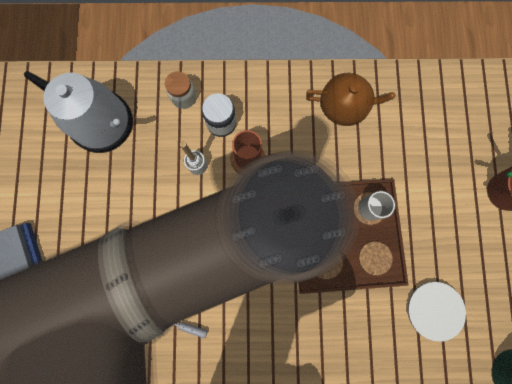

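```bash
python3 -c "
from station import manip;s=manip.observe();print(s['q'],s['orientation'],s['eef_pos'])"
```

```text
[ 2.29060670e+01  3.34730238e+00 -2.32577199e+01 -6.22194335e-02
 -6.33715486e+01  6.74454251e+01] [-1.79939642e+02 -2.86474078e-04  3.23616435e-01] [ 0.48874785 -0.00130461  0.21352918]
```

Emit:
{"api": "apply_moves", "payload": {
  "delta_pos": [
    [-0.002, -0.01, 0],
    [-0.004, -0.03, 0],
    [-0.006, -0.06, 0],
    [-0.008, -0.09, 0],
    [-0.01, -0.12, 0],
    [-0.011, -0.14, 0],
    [-0.011, -0.148, 0],
    [-0.011, -0.149, 0]
  ],
  "twist": [-3, -10, -17, -24, -31, -38, -45, -52]
}}

```text
clock: 41.2
eef_pos: [0.4784, -0.1567, 0.2129]
orientation: [179.9, 0.1, -52.5]
force: [-0.2, 0.3, 1.1]
grip_width: 0.0874
finger_force: 0.0
```

Emit:
{"api": "apply_moves", "payload": {
  "delta_pos": [
    [0, 0, 0],
    [0, 0, 0],
    [0, 0, -0.01],
    [0, 0, -0.025],
    [0, 0, -0.04],
    [0, 0, -0.05],
    [0, 0, -0.055],
    [0, 0, -0.055]
  ],
  "twist": [-7, -14, -21, -28, -34, -37, -38, -38]
}}

```text
clock: 41.87
eef_pos: [0.4783, -0.155, 0.1572]
orientation: [179.8, 0.0, -90.0]
force: [-0.3, -0.4, -1.2]
grip_width: 0.0874
finger_force: 0.0
```

```bash
python3 chk.py .481 -.147 .092 .032
```

```text
41.9167 [ 0.47896994 -0.15503505  0.15813601] 0.08777191200833617
fingers [ 0.47869462 -0.15065108] [0.12665173 0.02611605 0.03444941] obj (array([ 0.48259089, -0.14681292]), array([0.06105331, 0.06668026], dtype=float32), 94) true est [ 0.48286621 -0.1511969 ]
```

Emit:
{"api": "apply_moves", "payload": {
  "delta_pos": [
    [0, 0.004, 0],
    [0, 0.004, -0.02],
    [0, 0.004, -0.045],
    [0, 0.004, -0.07],
    [0, 0.004, -0.09],
    [0, 0.004, -0.105],
    [0, 0.004, -0.112],
    [0, 0.004, -0.114]
  ],
  "twist": [0, 0, 0, 0, 0, 0, 0, 0]
}}

```text
clock: 42.58
eef_pos: [0.4793, -0.1508, 0.044]
orientation: [179.9, -0.0, -89.9]
force: [-0.2, -0.3, 0.5]
grip_width: 0.0876
finger_force: 0.0
```

Emit:
{"api": "apply_moves", "payload": {
  "delta_pos": [
    [0, 0, 0],
    [0, 0, 0],
    [0, 0, 0],
    [0, 0, 0],
    [0, 0, 0],
    [0, 0, 0],
    [0, 0, 0],
    [0, 0, 0]
  ],
  "twist": [0, 0, 0, 0, 0, 0, 0, 0],
  "fingers": 0.5
}}

```text
clock: 43.25
eef_pos: [0.48, -0.151, 0.0454]
orientation: [-179.9, -0.0, -90.0]
force: [-1.8, 0.1, 6.6]
grip_width: 0.0679
finger_force: 28.9
```

Emit:
{"api": "apply_moves", "payload": {
  "delta_pos": [
    [0, 0, 0.002],
    [0, 0, 0.01],
    [0, 0, 0.02],
    [0, 0, 0.035],
    [0, 0, 0.05],
    [0, 0, 0.058],
    [0, 0, 0.06],
    [0, 0, 0.06]
  ],
  "twist": [0, 0, 0, 0, 0, 0, 0, 0]
}}

```text
clock: 43.92
eef_pos: [0.4799, -0.1509, 0.1053]
orientation: [-179.9, 0.0, -90.0]
force: [-0.6, -0.0, -2.5]
grip_width: 0.064
finger_force: 29.5
```

```bash
python3 - <<'E'
from h import *
s=manip.observe();t=s["eef_pos"];print(s["clock"],t,s["grip_width"],s["force"])
f=grab("scene");P=cloud(f);img=f["img"];cv2.imwrite("pics/s9.png",cv2.resize(img[70:190,180:340],None,fx=4,fy=4))
q=P[(P[...,2]>.04)&(P[...,2]<t[2]-.003)&(np.hypot(P[...,0]-t[0],P[...,1]-t[1])<.07)]
print(q[:,2].min())
for a in np.arange(.05,t[2],.01):
    w=q[(q[:,2]>=a)&(q[:,2]<a+.01)]
    if len(w)>5: print(round(a,3),len(w),np.round(w[:,:2].min(0),4),np.round(w[:,:2].max(0),4),np.round(least_squares(lambda c:np.hypot(*(w[:,:2]-c).T)-.032,t[:2],loss="soft_l1",f_scale=.002).x,4))
E
```

```text
43.9167 [ 0.47993212 -0.15085416  0.1053126 ] 0.06400515954029506 [-0.5759997  -0.03910036 -2.48749507]
0.06626860784105415
0.06 16 [ 0.4608 -0.1603] [ 0.5087 -0.1211] [ 0.4762 -0.153 ]
0.07 50 [ 0.4609 -0.1605] [ 0.5088 -0.1184] [ 0.4765 -0.1527]
0.08 52 [ 0.461  -0.1604] [ 0.5116 -0.1179] [ 0.4778 -0.1516]
0.09 53 [ 0.4519 -0.1604] [ 0.5104 -0.1179] [ 0.4778 -0.151 ]
0.1 11 [ 0.4549 -0.1404] [ 0.5093 -0.1187] [ 0.4783 -0.1518]
```

View pics/s9.png

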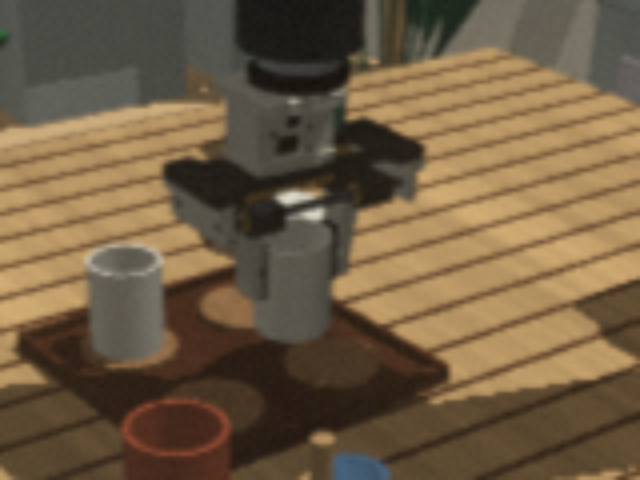

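Emit:
{"api": "apply_moves", "payload": {
  "delta_pos": [
    [0.005, 0, 0],
    [0.02, -0.001, 0],
    [0.04, -0.003, 0],
    [0.058, -0.005, 0],
    [0.068, -0.005, 0],
    [0.071, -0.005, 0],
    [0.071, -0.005, 0],
    [0.071, -0.005, 0]
  ],
  "twist": [0, 0, 0, 0, 0, 0, 0, 0]
}}

```text
clock: 44.63
eef_pos: [0.5495, -0.1559, 0.1038]
orientation: [179.9, 0.0, -90.0]
force: [0.3, -0.5, -3.0]
grip_width: 0.0632
finger_force: 29.5
```

Emit:
{"api": "apply_moves", "payload": {
  "delta_pos": [
    [0, 0, -0.003],
    [0, 0, -0.01],
    [0, 0, -0.02],
    [0, 0, -0.03],
    [0, 0, -0.037],
    [0, 0, -0.04],
    [0, 0, -0.041],
    [0, 0, -0.042]
  ],
  "twist": [0, 0, 0, 0, 0, 0, 0, 0]
}}

```text
clock: 45.3
eef_pos: [0.5506, -0.156, 0.0623]
orientation: [180.0, -0.0, -90.0]
force: [0.4, 0.3, -1.9]
grip_width: 0.0641
finger_force: 29.5
```

```bash
python3 - <<'E'
from h import *
s=manip.observe();t=s["eef_pos"];print(s["clock"],t,s["grip_width"],s["force"])
f=grab("scene");P=cloud(f)
q=P[(P[...,2]>.02)&(P[...,2]<t[2]-.003)&(np.hypot(P[...,0]-t[0],P[...,1]-t[1])<.06)]
print(q[:,2].min())
for a in np.arange(.02,t[2],.01):
    w=q[(q[:,2]>=a)&(q[:,2]<a+.01)]
    if len(w)>5: print(round(a,3),len(w),np.round(w[:,:2].min(0),4),np.round(w[:,:2].max(0),4),np.round(least_squares(lambda c:np.hypot(*(w[:,:2]-c).T)-.032,t[:2],loss="soft_l1",f_scale=.002).x,4))
E
```

```text
45.3 [ 0.55061054 -0.15598795  0.06227897] 0.06408676048913173 [ 0.38994612  0.27718438 -1.89178008]
0.021937414887119533
0.02 19 [ 0.529  -0.1672] [ 0.5792 -0.1232] [ 0.5465 -0.1579]
0.03 47 [ 0.5299 -0.1632] [ 0.5793 -0.124 ] [ 0.5473 -0.1571]
0.04 52 [ 0.5287 -0.1609] [ 0.5808 -0.1246] [ 0.5483 -0.1571]
0.05 40 [ 0.5311 -0.1557] [ 0.5823 -0.1223] [ 0.5489 -0.1566]
```

Emit:
{"api": "apply_moves", "payload": {
  "delta_pos": [
    [0.001, 0, -0.0005],
    [0.001, 0, -0.001],
    [0.001, 0, -0.002],
    [0.001, 0, -0.003],
    [0.001, 0, -0.004],
    [0.001, 0, -0.005],
    [0.001, 0, -0.005],
    [0.001, 0, -0.005]
  ],
  "twist": [0, 0, 0, 0, 0, 0, 0, 0]
}}

```text
clock: 46.02
eef_pos: [0.5515, -0.156, 0.0575]
orientation: [180.0, -0.0, -90.0]
force: [0.3, 0.6, -2.8]
grip_width: 0.0637
finger_force: 29.5
```

Emit:
{"api": "apply_moves", "payload": {
  "delta_pos": [
    [0, 0, -0.0005],
    [0, 0, -0.001],
    [0, 0, -0.0015],
    [0, 0, -0.002],
    [0, 0, -0.002],
    [0, 0, -0.002],
    [0, 0, -0.002],
    [0, 0, -0.002]
  ],
  "twist": [0, 0, 0, 0, 0, 0, 0, 0]
}}

```text
clock: 46.68
eef_pos: [0.5516, -0.1559, 0.0556]
orientation: [-180.0, 0.0, -90.0]
force: [0.2, -0.2, -2.4]
grip_width: 0.0636
finger_force: 29.5
```

Emit:
{"api": "apply_moves", "payload": {
  "delta_pos": [
    [0, 0, -0.0005],
    [0, 0, -0.001],
    [0, 0, -0.0015],
    [0, 0, -0.002],
    [0, 0, -0.0025],
    [0, 0, -0.0025],
    [0, 0, -0.0025],
    [0, 0, -0.0025]
  ],
  "twist": [0, 0, 0, 0, 0, 0, 0, 0]
}}

```text
clock: 47.35
eef_pos: [0.5516, -0.156, 0.0531]
orientation: [-180.0, -0.0, -90.0]
force: [-0.7, -0.5, -2.3]
grip_width: 0.0636
finger_force: 29.5
```

Emit:
{"api": "apply_moves", "payload": {
  "delta_pos": [
    [0, 0, -0.0005],
    [0, 0, -0.001],
    [0, 0, -0.0015],
    [0, 0, -0.002],
    [0, 0, -0.0025],
    [0, 0, -0.0025],
    [0, 0, -0.0025],
    [0, 0, -0.0025]
  ],
  "twist": [0, 0, 0, 0, 0, 0, 0, 0]
}}

```text
clock: 48.02
eef_pos: [0.5512, -0.1565, 0.0516]
orientation: [180.0, -0.0, -90.0]
force: [-3.8, -2.2, 9.6]
grip_width: 0.0635
finger_force: 29.8
```

Emit:
{"api": "apply_moves", "payload": {
  "delta_pos": [
    [0, 0, 0.0005],
    [0, 0, 0.001],
    [0, 0, 0.001],
    [0, 0, 0.001],
    [0, 0, 0.001],
    [0, 0, 0.001],
    [0, 0, 0.001],
    [0, 0, 0.001]
  ],
  "twist": [0, 0, 0, 0, 0, 0, 0, 0]
}}

```text
clock: 48.68
eef_pos: [0.5516, -0.156, 0.0517]
orientation: [180.0, -0.0, -90.0]
force: [-2.5, -1.9, 4.0]
grip_width: 0.0633
finger_force: 29.7
```

Emit:
{"api": "apply_moves", "payload": {
  "delta_pos": [
    [0, 0, 0],
    [0, 0, 0],
    [0, 0, 0],
    [0, 0, 0],
    [0, 0, 0],
    [0, 0, 0],
    [0, 0, 0],
    [0, 0, 0]
  ],
  "twist": [0, 0, 0, 0, 0, 0, 0, 0],
  "fingers": 1
}}

```text
clock: 49.35
eef_pos: [0.5516, -0.1559, 0.0516]
orientation: [-180.0, 0.0, -90.0]
force: [-0.2, 0.3, 0.6]
grip_width: 0.0873
finger_force: 0.0
```

Emit:
{"api": "apply_moves", "payload": {
  "delta_pos": [
    [0, 0, 0],
    [0, 0, 0.005],
    [0, 0, 0.02],
    [0, 0, 0.045],
    [0, 0, 0.08],
    [0, 0, 0.12],
    [0, 0, 0.16],
    [0, 0, 0.19]
  ],
  "twist": [0, 0, 0, 0, 0, 0, 0, 0]
}}

```text
clock: 50.02
eef_pos: [0.5521, -0.1562, 0.2458]
orientation: [-179.8, -0.0, -90.0]
force: [2.1, 0.2, -0.1]
grip_width: 0.0876
finger_force: 0.0
```

Emit:
{"api": "apply_moves", "payload": {
  "delta_pos": [
    [-0.005, 0.01, 0],
    [-0.02, 0.04, 0],
    [-0.03, 0.08, 0],
    [-0.05, 0.12, 0],
    [-0.06, 0.155, 0],
    [-0.07, 0.19, 0],
    [-0.08, 0.225, 0],
    [-0.09, 0.26, 0]
  ],
  "twist": [0, 0, 0, 0, 0, 0, 0, 0]
}}

```text
clock: 50.68
eef_pos: [0.4606, 0.1055, 0.2422]
orientation: [-179.9, 0.0, -90.0]
force: [0.1, 0.2, 0.6]
grip_width: 0.0877
finger_force: 0.0
```

Emit:
{"api": "apply_moves", "payload": {
  "delta_pos": [
    [-0.005, 0.04, 0],
    [-0.01, 0.08, 0],
    [-0.015, 0.12, 0],
    [-0.02, 0.16, 0],
    [-0.02, 0.19, 0],
    [-0.02, 0.21, 0],
    [-0.02, 0.22, 0],
    [-0.02, 0.22, 0]
  ],
  "twist": [0, 0, 0, 0, 0, 0, 0, 0]
}}

```text
clock: 51.35
eef_pos: [0.4415, 0.3254, 0.2412]
orientation: [180.0, -0.0, -89.9]
force: [1.0, -0.2, -0.3]
grip_width: 0.0874
finger_force: 0.0
```

```bash
python3 look.py b; python3 - <<'E'
from h import *
f=grab("scene");P=cloud(f)
for n,c,z,r in(("carafe",(.696,.031),.138,.034),("brush",(.68,.164),.185,.007)): print(n,find(P,c,z-.007,z+.006,r,.05))
E
```

```text
51.35 [0.44149059 0.3254163  0.24119813]
top 562 ztop 0.097 z<0.052 mid [ 0.5587 -0.2842] [0.06 0.06] fit [ 0.5603 -0.2844]
top 562 ztop 0.097 z<0.072 mid [ 0.5592 -0.2842] [0.059 0.062] fit [ 0.5598 -0.2838]
top 562 ztop 0.097 z<0.200 mid [ 0.5607 -0.2854] [0.062 0.063] fit [ 0.5604 -0.2856]
top 400 ztop 0.097 z<0.052 mid [ 0.5496 -0.1576] [0.058 0.06 ] fit [ 0.55   -0.1563]
top 400 ztop 0.097 z<0.072 mid [ 0.5487 -0.1576] [0.059 0.06 ] fit [ 0.5498 -0.1576]
top 400 ztop 0.097 z<0.200 mid [ 0.5504 -0.1583] [0.061 0.062] fit [ 0.5507 -0.1587]
scene 396 ztop 0.093 z<0.048 mid [ 0.565  -0.2715] [0.051 0.043] fit [ 0.5595 -0.2826]
scene 396 ztop 0.093 z<0.068 mid [ 0.5641 -0.2833] [0.053 0.067] fit [ 0.5592 -0.2843]
scene 396 ztop 0.093 z<0.200 mid [ 0.5593 -0.2859] [0.063 0.068] fit [ 0.559  -0.2844]
scene 457 ztop 0.094 z<0.049 mid [ 0.5549 -0.1488] [0.053 0.046] fit [ 0.5491 -0.1584]
scene 457 ztop 0.094 z<0.069 mid [ 0.5535 -0.1561] [0.056 0.063] fit [ 0.5494 -0.1568]
scene 457 ztop 0.094 z<0.200 mid [ 0.5506 -0.1579] [0.061 0.066] fit [ 0.5498 -0.1572]
carafe (array([0.69592869, 0.0308552 ]), array([0.06585813, 0.06823039], dtype=float32), 167)
brush (array([0.68116822, 0.16371716]), array([0.01165694, 0.00904036], dtype=float32), 29)
```

View pics/top_b.png

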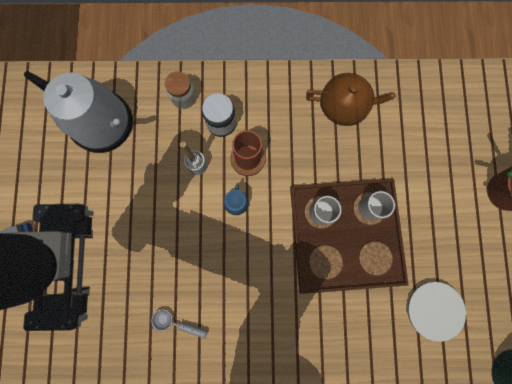

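```bash
python3 -c "
from station import manip;print(manip.finish_job())"
```

```text
the job is handed in; nothing more can be done
None
```

The job is handed in (no verdict came back): I brushed out the carafe three times, stood the brush back in its pot, centred the carafe on the stand, and set both cups upright on coasters of their own, each measured within about 2 mm of centre. One of them had been knocked aside and was re-placed, and I did not re-measure the cream jug and tea caddy.

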